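# Unhook the display tray and stack it

## Task

Unhook the tray that hangs on the sloping display board: slide it up its keyhole slot until the stud stands in the wide end, lift it off, and lower it gently onto the matching tray on the counter so that all four corner lugs drop into the sockets and it sits fully home (either way round). The carton standing in the lower tray is in the way: take it out first and stand it upright on a clear spot of the counter. Leave the lower tray and the little tin in it where they are, the chopping board hanging, and the jar, cup and canister undisturbed.

Things in the scene. Friction and masses are not known exactly. Their poses are not given: they have to be found in the camera images.
- board: Sloping beech board, fixed, 250 mm along the slope, 300 wide. Frame upright (z vertical), origin on the counter under the middle of the face. The face rises towards +x at 30 degrees: up-slope is (0.866, 0, 0.5), normal (-0.5, 0, 0.866); face middle 77.5 mm above the origin. It faces away from the robot (+x points roughly at the robot) and stands left or right, the lower tray on the other side.
- stud_left (a point): Point on the axis of the stud at board y = +72 mm, 14 mm off the face (mid-thickness of the floor of a tray hung there). Each steel stud stands square to the face, 70 mm up-slope of its middle: neck 9 mm diameter, 17.5 mm long, then a head 20 mm diameter, 4 mm thick.
- stud_right (a point): The same point of the other, equal stud, at board y = -72 mm.
- tray: The hung white plastic tray, 180 (x) by 130 (y) mm, 0.22 to 0.4 kg, on either stud. Origin: centre of the floor underside; z out of the top; hung, x points up-slope, z along the board's normal. Walls 4 mm thick, rim at z = 48, floor 4 mm thick. Four tapered lugs (13 mm diameter at the root, 8 at the tip) reach 12 mm below the underside at x = +-76.5, y = +-51.5; hung, their tips rest on the face.
- tray_grip (a point): Middle of the top edge of the hung tray's divider: x = 0, y = 0, z = 44 mm in the tray's frame. The divider is an 8 mm thick wall parallel to the tray's y that crosses it from wall to wall, from the floor up to here: the place to grip. It is 82 mm clear to the end walls on either side.
- tray_wide (a point): Centre of the wide end (28 mm hole) of the hung tray's floor keyhole: x = 36, y = 0, z = 2 mm in the tray's frame; a 13 mm wide slot runs from it towards +x, ending at x = 72.5. Hung, the stud stands at about x = 67, so the tray must move about 31 mm up-slope, until this point meets the stud's point; then it lifts off square to the board. No spring or latch, only friction.
- lower_tray: The identical tray (0.6 kg, loose), level on the counter on its lugs. Same frame: origin at the centre of its floor's underside, 12 mm above the counter. Sockets 19 mm square, 15 mm deep, open at its rim at x = +-76.5, y = +-51.5 mm and take the other tray's lugs; it fits either way round. Fully home, the upper tray's underside lies on this rim, its origin 48 mm above this one.
- carton: Plain cardboard box 45 (x) by 70 (y) by 90 mm (z), about 0.12 kg, standing upright in one of the two compartments of the lower tray, reaching 46 mm above its rim. Origin: centre of its underside, z up. Its x is roughly parallel to the tray's x.
- tin: Small round steel baking tin, 60 mm diameter, 26 mm high, standing in the lower tray's other compartment, below the rim; it stays there. Origin: centre of its underside.
- chopping_board: Wooden board 190 (x) by 100 (y) by 14 mm hanging on the other stud by a keyhole, flat against the display board; leave it. Origin: centre of the face that lies on the display board, x up-slope.
- jar: Glass jar with a steel lid, 70 mm diameter, 150 mm high, standing close beside one long side of the lower tray; bystander. Origin: centre of its underside.
- moulds: White plastic cup, 84 mm diameter at the rim, 65 mm high, close beside the other long side of the lower tray; bystander. Origin: centre of its underside.
- canister: Aluminium can 80 mm diameter, 100 mm high, standing near the far middle of the work area; bystander. Origin: centre of its underside.
Mind the look-alikes: they are no part of the job. Leave any purple look-alike of the tray alone. What is shaped like the carton but green is not meant.

How it is judged:
On the way, in this order (a step that is already met when the one before it is completed fails the run):
1. the hung tray has been slid until the stud stands in the wide end of its keyhole ((distance between tray_wide and stud_left below 0.01 m or distance between tray_wide and stud_right below 0.01 m)), for 0.05 s.
2. the tray is lifted clear of the stud (distance between tray_wide and stud_left above 0.05 m and distance between tray_wide and stud_right above 0.05 m), for 0.1 s.
At the end, for the whole second after the job is handed in: Tray home on the lower tray, lugs in sockets: within 5 mm sideways, 3 mm in height, 0.06 rad; both level (0.05 rad), lower one on the counter, moved under 40 mm, tin in it. Carton upright (0.1 rad) on the counter. Chopping board, jar, cup, canister within 25 mm of their places. All at rest (x of tray in the frame of lower_tray between -0.005 and 0.005 m and y of tray in the frame of lower_tray between -0.005 and 0.005 m and z of tray in the frame of lower_tray between 0.045 and 0.051 m and angle between the x axis of tray and the x axis of lower_tray, either way round below 0.06 rad and angle between each of tray, lower_tray's own z axis and vertical below 0.05 rad and height (world z) of lower_tray below 0.017 m and linear speed of each of tray, carton below 0.02 m/s and height (world z) of carton between -0.005 and 0.006 m and angle between carton's own z axis and vertical below 0.1 rad and distance between tin and lower_tray below 0.075 m and distance of each of chopping_board, jar, moulds, canister from where it was at the start of the episode below 0.025 m and distance of lower_tray from where it was at the start of the episode below 0.04 m); the robot touches nothing.
It fails at once if the chopping board, jar, cup or canister is moved by more than 40 mm (distance of any of chopping_board, jar, moulds, canister from where it was at the start of the episode above 0.04 m).
It fails at once if the lower tray is pushed more than 60 mm from its place (distance of lower_tray from where it was at the start of the episode above 0.06 m).
It fails at once if the tray is dropped onto the lower tray (faster than 0.35 m/s just above its seat) (horizontal distance between tray and lower_tray below 0.03 m and z of tray in the frame of lower_tray below 0.08 m and linear speed of tray above 0.35 m/s).
It also fails if it takes over 64 s, if anything falls off the work surface, if the arm or the gripper's body presses on something with over 40 N, if the wrist force passes 120 N, or if a joint passes its speed limit or range.

## Robot

A 6-joint arm with a two-finger parallel gripper is mounted at the origin on the work surface. World frame = base frame: x ahead of the robot, y to its left, z up, the work surface at z = 0. Lengths are in m, angles in rad, forces in N, time in s.
With the tool pointing down it reaches from about 0.3 to 0.95 m from the base axis. Payload 3.1 kg.
Tool frame: the origin (TCP) lies at the centre of the arm's flange, where the gripper is bolted on; the fingertips stand 173 mm ahead of it and the grasp point (between the pads) lies 155 mm ahead of it (r.tip_extent is the y of the fingertips in the tool frame, in m); y points along the fingers, x is the direction in which the jaws open and shut, and the axes are right-handed (so a half turn about y gives the same grasp; the last joint's range is limited). The gripper opens to 85 mm and grips with 20 to 120 N. Pads are 22 mm wide; open, the fingers measure 114 mm over their backs; the gripper's body (76 mm by 85 mm) begins 54 mm behind the grasp point. The pads swing forward as they close: fully open they stand 13 mm farther back than shut.
Start: joints at [1.059, 0.308, 1.634, -0, 1.2, -0.07], TCP at [0.267, 0.565, 0.405] pointing down, gripper open.
Joint ranges: [-3.06, 3.06], [-0.79, 1.96], [0.05, 2.63], [-1.19, 4.34], [0.05, 2.64], [-2.94, 2.94]. Speed limits (rad/s): [2.79, 2.79, 3.14, 3.14, 3.14, 3.14].

## Interface

Orientations are given as a 3x3 rotation matrix whose columns are the frame's x, y, z axes.
In Python, from station import get_state, camera, camera_params, workorder, r gives the robot as it stands.
- The arm moves only by the tool move_arm, never from a script. Its argument "targets" is one flat list of numbers, 4 for each row, row after row: the shift along the tool's x, y, z in cm, then the turn about the tool's y in rad. In form: [tx, ty, tz, yaw, tx, ty, tz, yaw, ...]. A call has exactly 8 rows; each row shifts and turns the commanded pose from where the row before left it, along the tool's axes as they then stand; what a row does not reach is not made up. A row lasts 1/10 s, in which the tool goes at most 50 mm and 8.59 degrees, less where a joint would pass 70% of its speed; a pose out of reach is approached as far as the arm can. A call is refused whole if a number of a shift passes 5 or a number of a turn 0.15, either way. A call with a gripper value outside its range is refused whole. "hand" is the opening, from -1 (shut) to 1 (fully open), so that 0 is half open, set as the call begins (left out, the last holds). The fingers move at their own pace and stop on an object; "squeeze" is the grip in N (left out, the last holds). Time passes only in rows, so rows that do not move let the fingers close, or fill a call up. It gives the time, the measured TCP pose, the force and the opening at its end, in the units of the state.
- get_state(): the state, without advancing time (a new reading comes with each control period).
- camera(name): name is "scene" or "top" or "wrist"; returns the picture (384x512x3 uint8, red, green, blue); there is no depth.
- camera_params(name): a dict with "mtx" (3x3 intrinsics, pixels), "rvec" (rotation vector, rad) and "tvec" (3), from world to camera coordinates, as OpenCV has them; the wrist camera has in their place "mount" (4x4, takes a point from camera to tool coordinates, whose origin is the TCP and whose axes are the tool frame's). Camera axes: x right, y down, z forward; pixel columns grow to the right and rows downward; lengths in m; the calibration is good to about 2 mm. The wrist camera is an equidistant fisheye: a pixel r from the principal point sees the ray r / f radians off the axis. A picture is of the moment at which its call begins: read the wrist's pose just before it. camera_params takes no time and is no camera call.
- workorder.hand_in(): hands the job in, once; it reports no verdict.
The state is a dict: "clock": time; "joints": joint angles; "qd": joint speeds; "joint_torque": joint torques, N m; "ee_pos": TCP position; "ee_rot": TCP orientation; "wrist_force": force on the tool from outside, world axes, zero at the start; "torque": the same for the moment, N m; "finger_gap": opening from 0.0 (shut) to 1.0 (fully open).
Only numpy, scipy, OpenCV 4.12 (cv2) and the standard library are available. Lean on these libraries where they do the work, as an engineer would, in place of code of your own. Each camera call takes 0.05 s, during which the arm holds its last target.

## Working session

There is one attempt and no reset: what is moved stays moved. The work goes in short steps, Python scripts to look and compute and a tool call to move; the robot and the scene stay as the last step left them, time stands still between calls to the robot, and variables do not carry over. Pictures are saved under pics/ and viewed, and the job is handed in when it is done.

Besides the shell and the picture viewer there is one more tool, called after ">>>" as a command line: name --argument value ..., lists and objects as JSON in quotes. move_arm: Moves the arm, as the interface text tells. Its arguments: {"type":"object","properties":{"targets":{"type":"array","items":{"type":"number"}},"hand":{"type":"number"},"squeeze":{"type":"number"}},"required":["targets"]}

```bash
ls; mkdir -p pics; python3 - <<'E'
from station import get_state, camera, camera_params, workorder, r
import cv2
s=get_state()
for k,v in s.items(): print(k,v)
for n in ("scene","top","wrist"):
    im=camera(n); cv2.imwrite(f"pics/{n}0.png",im[:,:,::-1]); print(n,camera_params(n))
E
```

```text
pics
clock 0.0
joints [ 1.05925711e+00  3.08996737e-01  1.63520580e+00  6.60153433e-06
  1.19972295e+00 -6.97061974e-02]
qd [ 1.02681937e-03  1.30123887e-03  6.51706701e-05 -7.08010222e-04
  7.58809007e-04  4.73807373e-04]
joint_torque [ 9.66297775e-04 -4.15255487e+01 -2.76667017e+01 -6.46792409e-05
  1.02026202e-02  6.90111477e-06]
ee_pos [0.26706246 0.56458822 0.40344261]
ee_rot [[ 4.27598011e-01 -1.14732954e-03 -9.03968265e-01]
 [ 9.03965999e-01 -2.03119383e-03  4.27599517e-01]
 [-2.32673232e-03 -9.99997279e-01  1.68612448e-04]]
wrist_force [-0.46859754 -0.08055641 -0.45329059]
torque [0.00092448 0.02861954 0.0143765 ]
finger_gap 1.0004647964735986
scene {'mtx': array([[497.89235658,   0.        , 253.69928461],
       [  0.        , 497.89235658, 197.99524395],
       [  0.        ,   0.        ,   1.        ]]), 'rvec': array([ 1.31627656,  2.01599703, -1.04285051]), 'tvec': array([ 0.20041099, -0.17222008,  1.80701294])}
top {'mtx': array([[354.07635351,   0.        , 249.08103052],
       [  0.        , 354.07635351, 185.12411581],
       [  0.        ,   0.        ,   1.        ]]), 'rvec': array([ 2.26888089, -1.93163951,  0.20517975]), 'tvec': array([-0.05905767,  0.52276232,  1.02116569])}
wrist {'mtx': array([[297.31863964,   0.        , 256.23792853],
       [  0.        , 297.31863964, 190.64352467],
       [  0.        ,   0.        ,   1.        ]]), 'mount': array([[ 9.99999572e-01,  7.28109223e-04, -5.70633834e-04,
        -5.33692911e-04],
       [ 7.63795139e-04, -3.01846991e-01,  9.53356077e-01,
         3.13284366e-02],
       [ 5.21903247e-04, -9.53356105e-01, -3.01847418e-01,
         7.66325930e-02],
       [ 0.00000000e+00,  0.00000000e+00,  0.00000000e+00,
         1.00000000e+00]])}
```

View pics/scene0.png

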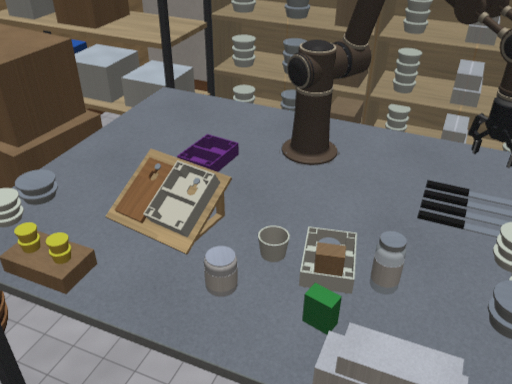

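View pics/top0.png

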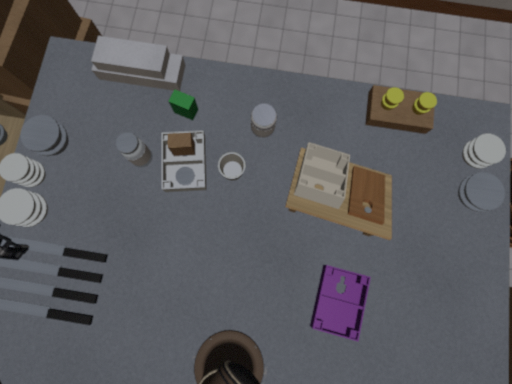

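View pics/wrist0.png

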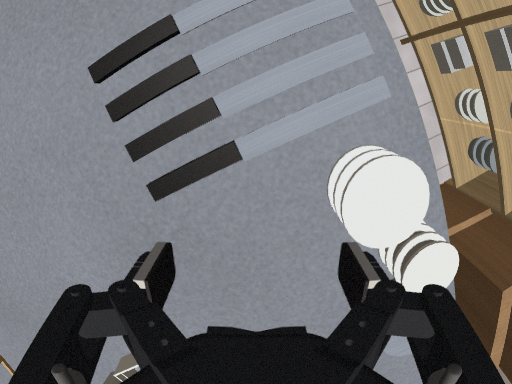

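The top view has the base at (230,365), world x pointing up and y pointing left. I'll set up helpers and enlarge crops.

```bash
cat > h.py <<'E'
from station import get_state, camera, camera_params, workorder, r
import numpy as np, cv2
def cam(n):
    p=camera_params(n); R=cv2.Rodrigues(np.array(p['rvec'],float))[0]; return p['mtx'],R,np.array(p['tvec'],float)
def proj(n,P):
    K,R,t=cam(n); P=np.atleast_2d(P); c=P@R.T+t; q=c@K.T; return q[:,:2]/q[:,2:]
def ray(n,uv):
    K,R,t=cam(n); d=R.T@np.linalg.inv(K)@np.array([uv[0],uv[1],1.]); return -R.T@t,d
def back(n,uv,z):
    o,d=ray(n,uv); return o+d*(z-o[2])/d[2]
def wproj(P,pos,rot):
    p=camera_params('wrist'); M=p['mount'];K=p['mtx']
    P=np.atleast_2d(P); T=(P-pos)@rot; c=(T-M[:3,3])@M[:3,:3]
    th=np.arctan2(np.hypot(c[:,0],c[:,1]),c[:,2]); ph=np.arctan2(c[:,1],c[:,0])
    return np.c_[K[0,2]+K[0,0]*th*np.cos(ph),K[1,2]+K[1,1]*th*np.sin(ph)]
def wray(uv,pos,rot):
    p=camera_params('wrist'); M=p['mount'];K=p['mtx']
    a=np.array([(uv[0]-K[0,2])/K[0,0],(uv[1]-K[1,2])/K[1,1]]);th=np.hypot(*a)
    d=np.r_[a/th*np.sin(th),np.cos(th)]
    return pos+rot@M[:3,3], rot@M[:3,:3]@d
def wback(uv,z,pos,rot):
    o,d=wray(uv,pos,rot); return o+d*(z-o[2])/d[2]
def crop(src,dst,x0,y0,x1,y1,k):
    im=cv2.imread(src)[y0:y1,x0:x1]; im=cv2.resize(im,None,fx=k,fy=k,interpolation=cv2.INTER_CUBIC)
    for x in range((x0//10+1)*10,x1,10): cv2.putText(im,str(x),((x-x0)*k-8,8),0,.3,(0,0,255),1); cv2.line(im,((x-x0)*k,10),((x-x0)*k,14),(0,0,255),1)
    for y in range((y0//10+1)*10,y1,10): cv2.putText(im,str(y),(0,(y-y0)*k+3),0,.3,(0,0,255),1); cv2.line(im,(20,(y-y0)*k),(24,(y-y0)*k),(0,0,255),1)
    cv2.imwrite(dst,im)
E
python3 - <<'E'
from h import *
crop('pics/top0.png','pics/t_low.png',110,85,260,205,5)
crop('pics/top0.png','pics/t_brd.png',280,135,400,245,6)
crop('pics/scene0.png','pics/s_brd.png',100,140,240,250,5)
print(back('top',(230,365),0), back('top',(183,160),0))
E
```

```text
[ 0.0042721  -0.00334872  0.        ] [5.84666334e-01 2.51308733e-01 2.22044605e-16]
```

View pics/t_low.png

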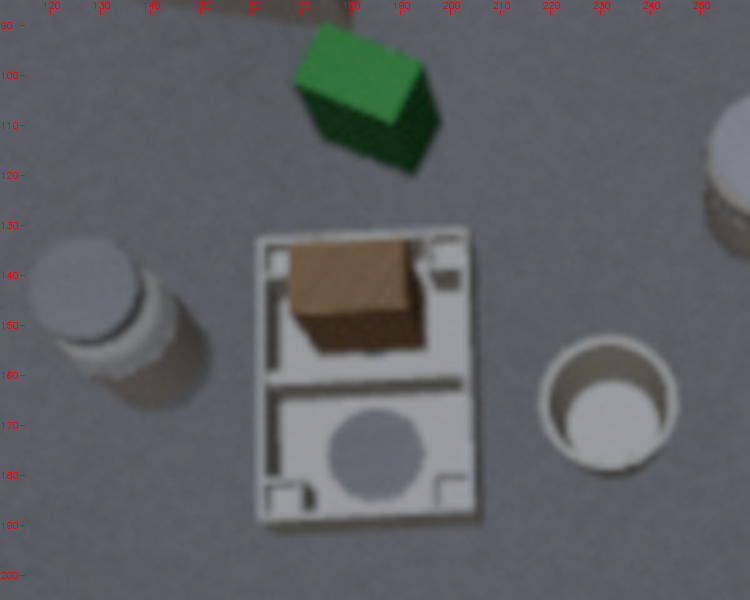

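View pics/t_brd.png

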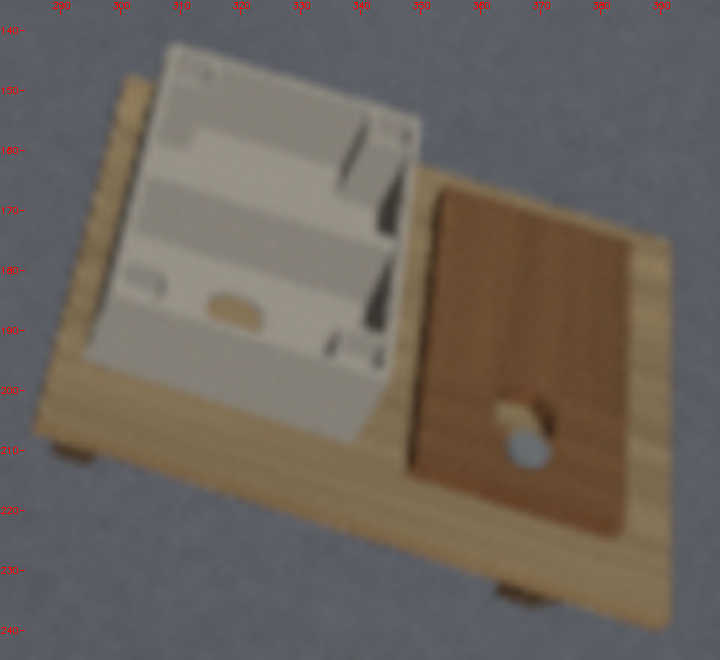

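View pics/s_brd.png

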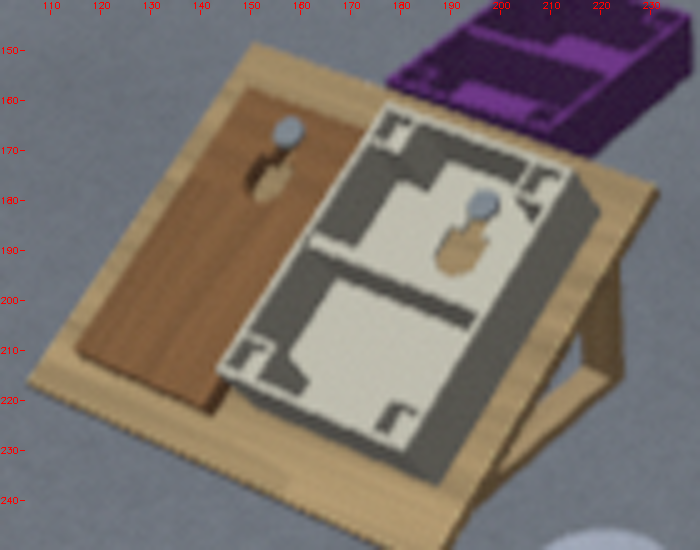

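Candidates in the top view:
- White tray hung on the board at (323,178): this is the one to move. The white tray on the counter at (183,160) is the target. The purple tray at (340,300) is a look-alike.
- Brown box in the lower tray at (180,143): this is the carton. The green box at (183,104) is a look-alike.

The crops confirm the stud (scene 197,181) in the hung tray's slot. Next I fit the poses.

```bash
python3 - <<'E'
from h import *
crop('pics/scene0.png','pics/s_low.png',195,215,415,335,3)
E
cat > fit1.py <<'E'
from h import *
from scipy.optimize import least_squares
U=np.array([.866025,0,.5]);N=np.array([-.5,0,.866025]);Y=np.array([0,1.,0])
def bp(s,y,n): return np.array([0,0,.0775])+s*U+y*Y+n*N
obs=[]
A=lambda n,uv,f,w=1:obs.append((n,uv,f,w))
# board corners
for uv,s,y in [((150.6,148.6),.125,.15),((231.6,178),.125,-.15),((105.6,216.4),-.125,.15)]: A('scene',uv,('b',s,y,0))
for uv,s,y in [((301.7,147.5),-.125,-.15),((286,207),.125,-.15),((390.8,240),.125,.15),((391.3,175),-.125,.15)]: A('top',uv,('b',s,y,0))
A('scene',(157.6,166.4),('b',.07,.072,.0215));A('scene',(196.8,181),('b',.07,-.072,.0215));A('top',(368,210),('b',.07,.072,.0215))
for uv,x,y in [((178,161),.09,.065),((215,174.4),.09,-.065),((143.4,214),-.09,.065),((181,230),-.09,-.065)]: A('scene',uv,('t',x,y,.048))
for uv,x,y in [((308,142.2),-.09,-.065),((350,154.6),-.09,.065)]: A('top',uv,('t',x,y,.048))
def pt(p,f):
    if f[0]=='b': q=bp(*f[1:])
    else: c,s=np.cos(p[5]),np.sin(p[5]); q=bp(p[3]+c*f[1]-s*f[2],p[4]+s*f[1]+c*f[2],.012+f[3])
    c,s=np.cos(p[2]),np.sin(p[2]); return np.array([p[0]+c*q[0]-s*q[1],p[1]+s*q[0]+c*q[1],q[2]])
def res(p): return np.concatenate([w*(proj(n,pt(p,f))[0]-uv) for n,uv,f,w in obs])
if __name__=='__main__':
    s=least_squares(res,[.55,-.25,3.,.003,-.072,0],loss='soft_l1')
    print(s.x); 
    for o,e in zip(obs,res(s.x).reshape(-1,2)): print(o[0],o[2],e.round(1))
    p=s.x; print('grip',pt(p,('t',0,0,.044)),'wide',pt(p,('t',.036,0,.002)),'stud',pt(p,('b',.07,-.072,.014)))
    c,sn=np.cos(p[2]),np.sin(p[2]);print('boardx',c,sn)
    cor=[back('top',uv,.06) for uv in [(161.4,132.4),(203.6,130.8),(205,187.6),(161.6,189.6)]]
    cor=np.array(cor);print('lower',cor.mean(0),[np.linalg.norm(cor[i]-cor[i-1]) for i in range(4)]);e=cor[0]+cor[1]-cor[2]-cor[3];print('yaw',np.arctan2(e[1],e[0]))
E
python3 fit1.py
```

```text
[ 5.52534003e-01 -2.49676267e-01  2.98951010e+00  7.89457329e-04
 -7.32185233e-02 -7.66191324e-03]
scene ('b', 0.125, 0.15, 0) [ 0. -1.]
scene ('b', 0.125, -0.15, 0) [-0.3 -1.9]
scene ('b', -0.125, 0.15, 0) [-0.4 -0.6]
top ('b', -0.125, -0.15, 0) [-1.2  0.1]
top ('b', 0.125, -0.15, 0) [-0.7 -2. ]
top ('b', 0.125, 0.15, 0) [ 0.6 -1.2]
top ('b', -0.125, 0.15, 0) [-0.   0.5]
scene ('b', 0.07, 0.072, 0.0215) [ 0.  -0.8]
scene ('b', 0.07, -0.072, 0.0215) [-0.1 -0.9]
top ('b', 0.07, 0.072, 0.0215) [-0.5  0. ]
scene ('t', 0.09, 0.065, 0.048) [-0.3 -0.6]
scene ('t', 0.09, -0.065, 0.048) [ 0.1 -0.3]
scene ('t', -0.09, 0.065, 0.048) [-0.3 -0.2]
scene ('t', -0.09, -0.065, 0.048) [-0.4  0.4]
top ('t', -0.09, -0.065, 0.048) [-0.2 -0.3]
top ('t', -0.09, 0.065, 0.048) [-0.7  0.2]
grip [ 0.59062741 -0.18144119  0.12639213] wide [ 0.53909544 -0.17326404  0.10801855] stud [ 0.51043895 -0.17038378  0.12462435]
boardx -0.9884577207168629 0.15149697803990742
lower [0.57076897 0.2378862  0.06      ] [np.float64(0.18187407663501481), np.float64(0.1313836843293594), np.float64(0.18104425065243765), np.float64(0.13057743269932173)]
yaw 0.2116844252044048
```

View pics/s_low.png

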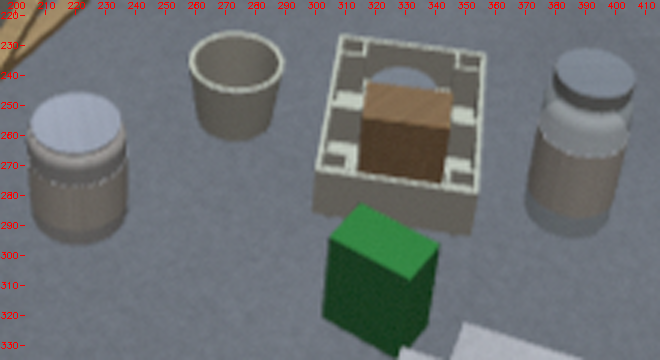

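```bash
python3 - <<'E'
from h import *
c=np.array([back('top',uv,.106) for uv in [(167.6,133.6),(191,133),(191.6,147.2),(168.4,148.2)]])
print(c.round(3),c.mean(0),[np.linalg.norm(c[i]-c[i-1]) for i in range(4)])
for a,b in((0,3),(1,2)): d=c[a]-c[b];print('yaw',np.arctan2(d[1],d[0]))
for a,b in((0,1),(3,2)): d=c[a]-c[b];print('yawy',np.arctan2(d[1],d[0])-np.pi/2)
s=np.array([back('scene',(195+x/3,215+y/3),.106) for x,y in [(367,82),(452,95),(448,125),(362,112)]]);print('scene',s.round(3),s.mean(0))
l=np.array([back('scene',(195+x/3,215+y/3),.06) for x,y in [(340,34),(486,52),(478,192),(317,171)]]);print('low',l.round(3),l.mean(0))
print('jar',back('top',(127.3,142.5),.15),back('scene',(195+594/3,215+72/3),.15),'cup',back('top',(231.8,166),.065),'can',back('scene',(195+77/3,215+124/3),.1),back('top',(263,118),.1),'green',back('top',(181,97),.09),'tin',back('top',(185.5,176),.042))
print('purple',back('top',(318,270),.06),back('top',(366,272),.06),'spot',proj('top',[.36,.13,0]))
E
```

```text
[[0.631 0.288 0.106]
 [0.644 0.22  0.106]
 [0.601 0.209 0.106]
 [0.587 0.276 0.106]] [0.61538902 0.24830167 0.106     ] [np.float64(0.045618833881005176), np.float64(0.06957372192828194), np.float64(0.04432924954197549), np.float64(0.06837621822877635)]
yaw 0.2586608035797405
yaw 0.23340113279558816
yawy 0.18837079614160745
yawy 0.20624159920496377
scene [[0.606 0.214 0.106]
 [0.594 0.282 0.106]
 [0.631 0.289 0.106]
 [0.643 0.222 0.106]] [0.61860171 0.25163462 0.106     ]
low [[0.498 0.159 0.06 ]
 [0.47  0.285 0.06 ]
 [0.646 0.322 0.06 ]
 [0.675 0.198 0.06 ]] [0.57216313 0.24097309 0.06      ]
jar [0.57214837 0.38200631 0.15      ] [0.57426631 0.38502468 0.15      ] cup [0.57354138 0.08611889 0.065     ] can [0.7425214  0.01761825 0.1       ] [0.72771203 0.01520734 0.1       ] green [0.75944175 0.27632339 0.09      ] tin [0.52507888 0.22384635 0.042     ]
purple [ 0.30956783 -0.21065276  0.06      ] [ 0.32598327 -0.34777743  0.06      ] spot [[207.12782246 234.97997594]]
```

```bash
cat > plan.py <<'E'
from h import *
from scipy.spatial.transform import Rotation as Ro
def plan(goal,yaw,n,s=None,dec=1):
    s=s or get_state(); p=np.array(s['ee_pos']);R=np.array(s['ee_rot']).reshape(3,3)
    y0=np.arctan2(R[1,0],R[0,0]); dy=(yaw-y0+np.pi/2)%np.pi-np.pi/2  # half-turn equivalent
    goal=np.array(goal,float); out=[]; p0=p.copy(); done=0
    w=np.minimum(np.arange(1,n+1),np.arange(n,0,-1)).clip(max=3).astype(float); w=np.cumsum(w)/w.sum()
    for k in range(n):
        t=p0+(goal-p0)*w[k]
        d=np.round(R.T@(t-p)*100,dec); q=np.round(-dy*w[k]-done,2)
        p=p+R@d/100; R=R@Ro.from_rotvec([0,q,0]).as_matrix(); done+=q
        out.append([*d,q])
    for i in range(0,n,8): print([float(x) for r_ in out[i:i+8] for x in r_])
    print('max',np.abs(out).max(0),'end',p.round(4),'yaw',np.arctan2(R[1,0],R[0,0]).round(3))
def st():
    s=get_state();R=np.array(s['ee_rot']).reshape(3,3);print(round(s['clock'],2),np.round(s['ee_pos'],4),'yaw',np.arctan2(R[1,0],R[0,0]).round(3),'tilt',np.round(R[2],3),'F',np.round(s['wrist_force'],1),'gap',round(s['finger_gap'],3),'j',np.round(s['joints'],2))
E
python3 -c "
from plan import *
plan([.617,.250,.405],.22,16)"
```

```text
[-0.3, -0.0, -1.1, 0.02, -0.6, -0.0, -2.1, 0.04, -0.8, -0.0, -3.3, 0.07, -0.5, -0.0, -3.3, 0.06, -0.4, -0.0, -3.4, 0.07, -0.1, -0.0, -3.3, 0.06, 0.1, -0.0, -3.4, 0.07, 0.4, -0.1, -3.3, 0.06]
[0.5, 0.0, -3.3, 0.07, 0.8, 0.0, -3.3, 0.06, 0.9, 0.0, -3.2, 0.07, 1.2, 0.0, -3.2, 0.06, 1.4, 0.0, -3.1, 0.07, 1.6, -0.0, -2.9, 0.06, 1.1, -0.0, -1.9, 0.05, 0.7, -0.0, -1.0, 0.02]
max [1.6  0.1  3.4  0.07] end [0.6174 0.2497 0.4049] yaw 0.219
```

>>> move_arm --targets '[-0.3, 0, -1.1, 0.02, -0.6, 0, -2.1, 0.04, -0.8, 0, -3.3, 0.07, -0.5, 0, -3.3, 0.06, -0.4, 0, -3.4, 0.07, -0.1, 0, -3.3, 0.06, 0.1, 0, -3.4, 0.07, 0.4, -0.1, -3.3, 0.06]' --hand 1 --squeeze 25

```text
clock: 0.95
ee_pos: [0.4435, 0.4062, 0.4054]
ee_rot: [[0.781, -0.0, -0.625], [0.625, -0.001, 0.781], [-0.001, -1.0, -0.0]]
wrist_force: [0.4, 1.0, 0.0]
finger_gap: 0.997
```

>>> move_arm --targets '[0.5, 0, -3.3, 0.07, 0.8, 0, -3.3, 0.06, 0.9, 0, -3.2, 0.07, 1.2, 0, -3.2, 0.06, 1.4, 0, -3.1, 0.07, 1.6, 0, -2.9, 0.06, 1.1, 0, -1.9, 0.05, 0.7, 0, -1.0, 0.02]'

```text
clock: 1.75
ee_pos: [0.6188, 0.248, 0.4054]
ee_rot: [[0.977, -0.0, -0.213], [0.213, -0.0, 0.977], [-0.0, -1.0, -0.0]]
wrist_force: [-0.5, 0.3, -0.2]
finger_gap: 1.0
```

```bash
python3 -c "
from plan import *
st(); s=get_state()
im=camera('wrist');cv2.imwrite('pics/w1.png',im[:,:,::-1])
im=camera('scene');cv2.imwrite('pics/s1.png',im[:,:,::-1])
"
```

```text
1.75 [0.6188 0.248  0.4054] yaw 0.215 tilt [-0. -1. -0.] F [-0.5  0.3 -0.2] gap 1.0 j [ 0.32  0.39  1.53 -0.    1.23  0.1 ]
```

View pics/w1.png

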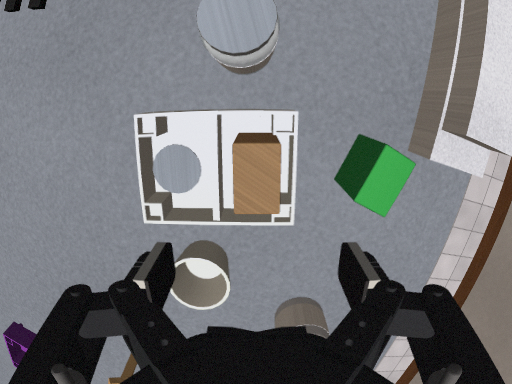

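The wrist view shows the carton's top face centred at about (256,179), with the lower tray rim corners at (135,115), (298,111), (294,224) and (145,223). I'll compare these with the top-view fit.

```bash
python3 -c "
from plan import *
s=get_state();p=np.array(s['ee_pos']);R=np.array(s['ee_rot']).reshape(3,3)
c=np.array([wback(u,.106,p,R) for u in [(233,144),(280,144),(280,213),(233,213)]]);print(c.round(3),c.mean(0))
c=np.array([wback(u,.06,p,R) for u in [(135,115),(298,111),(294,224),(145,223)]]);print(c.round(3),c.mean(0),[np.linalg.norm(c[i]-c[i-1]) for i in range(4)])
crop('pics/w1.png','pics/w1c.png',120,95,310,235,4)
plan([.617,.250,.24],.22,8)"
```

```text
[[0.59  0.279 0.106]
 [0.632 0.289 0.106]
 [0.648 0.223 0.106]
 [0.603 0.213 0.106]] [0.61809571 0.2510624  0.106     ]
[[0.474 0.283 0.06 ]
 [0.647 0.321 0.06 ]
 [0.675 0.196 0.06 ]
 [0.501 0.157 0.06 ]] [0.57406006 0.23930266 0.06      ] [np.float64(0.1288697604526642), np.float64(0.17793782088550203), np.float64(0.12843469395579826), np.float64(0.1786481357257462)]
[-0.0, 0.9, 0.0, -0.0, -0.0, 1.9, 0.0, -0.0, -0.0, 2.7, 0.0, -0.0, -0.1, 2.8, 0.1, -0.0, 0.0, 2.7, -0.0, -0.0, 0.0, 2.8, 0.0, -0.0, 0.0, 1.8, 0.0, -0.0, -0.0, 0.9, 0.0, -0.0]
max [0.1 2.8 0.1 0. ] end [0.6171 0.2496 0.2404] yaw 0.217
```

View pics/w1c.png

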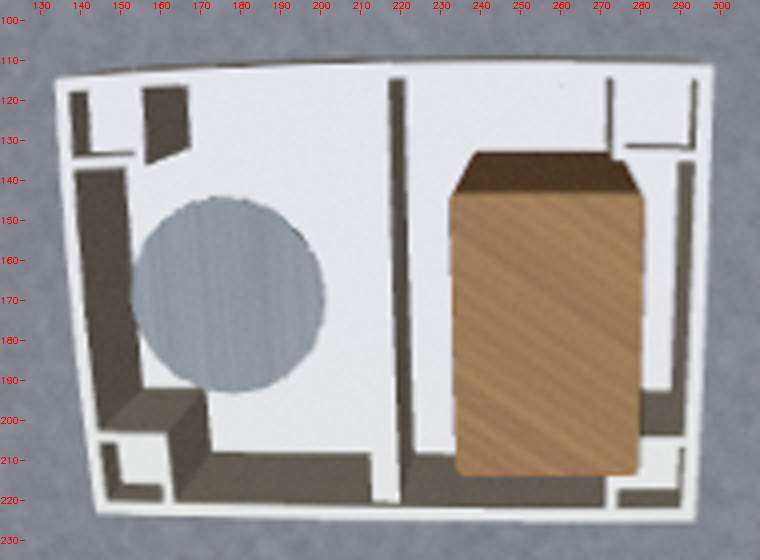

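>>> move_arm --targets '[0, 0.9, 0, 0, 0, 1.9, 0, 0, 0, 2.7, 0, 0, -0.1, 2.8, 0.1, 0, 0, 2.7, 0.1, 0, 0, 2.8, 0, 0, 0, 1.8, 0, 0, 0, 0.9, 0, 0]'

```text
clock: 2.65
ee_pos: [0.6143, 0.2525, 0.2379]
ee_rot: [[0.976, -0.004, -0.219], [0.219, -0.001, 0.976], [-0.005, -1.0, -0.0]]
wrist_force: [-0.3, 0.1, 0.2]
finger_gap: 1.002
```

>>> move_arm --targets '[0, 0, 0, 0, 0, 0, 0, 0, 0, 0, 0, 0, 0, 0, 0, 0, 0, 0, 0, 0, 0, 0, 0, 0, 0, 0, 0, 0, 0, 0, 0, 0]' --hand -1 --squeeze 25

```text
clock: 3.45
ee_pos: [0.6172, 0.2521, 0.2426]
ee_rot: [[0.976, 0.003, -0.217], [0.217, 0.001, 0.976], [0.004, -1.0, 0.001]]
wrist_force: [0.1, 0.7, 5.0]
finger_gap: 0.522
```

```bash
python3 -c "
from plan import *
st(); s=get_state()
cv2.imwrite('pics/w2.png',camera('wrist')[:,:,::-1])
e=s['ee_pos']
plan([e[0],e[1],e[2]+.09],.22,8)"
```

```text
3.45 [0.6172 0.2521 0.2426] yaw 0.219 tilt [ 0.004 -1.     0.001] F [0.1 0.7 5. ] gap 0.522 j [0.32 0.56 1.63 0.   0.95 0.1 ]
[0.0, -0.5, 0.0, -0.0, 0.0, -1.0, 0.0, -0.0, 0.0, -1.5, 0.0, -0.0, 0.0, -1.5, 0.0, -0.0, 0.0, -1.5, 0.0, -0.0, 0.0, -1.5, 0.0, -0.0, 0.0, -1.0, 0.0, -0.0, 0.0, -0.5, 0.0, -0.0]
max [0.  1.5 0.  0. ] end [0.6169 0.252  0.3326] yaw 0.219
```

View pics/w2.png

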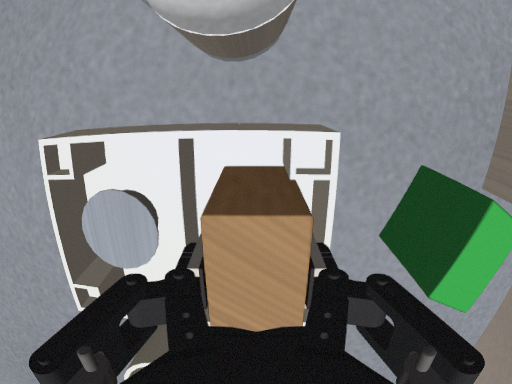

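>>> move_arm --targets '[0, -0.5, 0, 0, 0, -1, 0, 0, 0, -1.5, 0, 0, 0, -1.5, 0, 0, 0, -1.5, 0, 0, 0, -1.5, 0, 0, 0, -1, 0, 0, 0, -0.5, 0, 0]'

```text
clock: 4.3
ee_pos: [0.6166, 0.2519, 0.3329]
ee_rot: [[0.976, 0.003, -0.217], [0.217, 0.001, 0.976], [0.003, -1.0, 0.0]]
wrist_force: [0.6, 0.2, -0.9]
finger_gap: 0.519
```

```bash
python3 -c "
from plan import *
st(); s=get_state()
plan([.36,.13,.34],.3,16)"
```

```text
4.3 [0.6166 0.2519 0.3329] yaw 0.219 tilt [ 0.003 -1.     0.   ] F [ 0.6  0.2 -0.9] gap 0.519 j [ 0.32  0.45  1.59 -0.    1.1   0.1 ]
[-0.7, -0.0, -0.2, -0.0, -1.3, -0.1, -0.3, -0.01, -2.0, -0.0, -0.4, -0.0, -1.9, -0.1, -0.4, -0.01, -2.0, -0.0, -0.4, -0.0, -2.0, -0.1, -0.4, -0.01, -2.0, -0.0, -0.4, -0.0, -2.0, -0.1, -0.4, -0.01]
[-2.0, -0.1, -0.4, -0.01, -2.0, -0.0, -0.3, -0.0, -2.0, -0.1, -0.4, -0.01, -2.0, -0.0, -0.3, -0.0, -2.0, -0.1, -0.4, -0.01, -2.0, -0.0, -0.3, -0.01, -1.3, -0.1, -0.2, 0.0, -0.7, 0.0, -0.1, -0.0]
max [2.   0.1  0.4  0.01] end [0.3602 0.1298 0.3401] yaw 0.299
```

>>> move_arm --targets '[-0.7, 0, -0.2, 0, -1.3, -0.1, -0.3, 0, -2, 0, -0.4, 0, -2, -0.1, -0.4, 0, -2, 0, -0.4, 0, -2, -0.1, -0.4, 0, -2, 0, -0.4, 0, -2, -0.1, -0.4, 0]'

```text
clock: 5.1
ee_pos: [0.484, 0.1923, 0.3335]
ee_rot: [[0.976, -0.003, -0.217], [0.217, -0.001, 0.976], [-0.003, -1.0, -0.0]]
wrist_force: [0.7, -0.2, -1.4]
finger_gap: 0.521
```

>>> move_arm --targets '[-2, -0.1, -0.4, 0, -2, 0, -0.4, 0, -2, -0.1, -0.4, 0, -2, 0, -0.4, 0, -2, -0.1, -0.3, 0, -2, 0, -0.3, 0, -1.3, -0.1, -0.2, 0, -0.7, 0, -0.1, 0]'

```text
clock: 5.9
ee_pos: [0.3526, 0.1376, 0.3377]
ee_rot: [[0.976, -0.003, -0.217], [0.217, -0.001, 0.976], [-0.003, -1.0, -0.0]]
wrist_force: [-0.6, -0.3, -1.8]
finger_gap: 0.527
```

```bash
python3 -c "
from plan import *
st(); s=get_state();e=s['ee_pos']
plan([e[0],e[1],.231],.22,8)"
```

```text
5.9 [0.3526 0.1376 0.3377] yaw 0.219 tilt [-0.003 -1.    -0.   ] F [-0.6 -0.3 -1.8] gap 0.527 j [ 0.26 -0.1   2.24 -0.    1.01  0.04]
[0.0, 0.6, 0.0, -0.0, 0.0, 1.2, 0.0, -0.0, 0.0, 1.8, 0.0, -0.0, 0.0, 1.7, 0.0, -0.0, 0.0, 1.8, 0.0, -0.0, 0.0, 1.8, 0.0, -0.0, 0.0, 1.2, 0.0, -0.0, 0.0, 0.6, 0.0, -0.0]
max [0.  1.8 0.  0. ] end [0.3524 0.1375 0.2307] yaw 0.219
```

>>> move_arm --targets '[0, 0.6, 0, 0, 0, 1.2, 0, 0, 0, 1.8, 0, 0, 0, 1.7, 0, 0, 0, 1.8, 0, 0, 0, 1.8, 0, 0, 0, 1.2, 0, 0, 0, 0.6, 0, 0]'

```text
clock: 6.7
ee_pos: [0.3545, 0.1382, 0.2301]
ee_rot: [[0.976, -0.002, -0.217], [0.217, -0.001, 0.976], [-0.002, -1.0, -0.0]]
wrist_force: [-0.4, 0.6, -1.2]
finger_gap: 0.528
```

>>> move_arm --targets '[0, 0.1, 0, 0, 0, 0.1, 0, 0, 0, 0.1, 0, 0, 0, 0, 0, 0, 0, 0, 0, 0, 0, 0, 0, 0, 0, 0, 0, 0, 0, 0, 0, 0]'

```text
clock: 7.5
ee_pos: [0.3546, 0.1382, 0.2288]
ee_rot: [[0.976, 0.0, -0.217], [0.217, 0.0, 0.976], [0.0, -1.0, 0.0]]
wrist_force: [-0.0, 0.1, -1.3]
finger_gap: 0.524
```

```bash
python3 -c "
from plan import *
st()
cv2.imwrite('pics/s3.png',camera('scene')[:,:,::-1]);crop('pics/s3.png','pics/s3c.png',200,100,400,260,4)"
```

```text
7.5 [0.3546 0.1382 0.2288] yaw 0.219 tilt [ 0. -1.  0.] F [-0.   0.1 -1.3] gap 0.524 j [0.26 0.12 2.3  0.   0.72 0.04]
```

View pics/s3c.png

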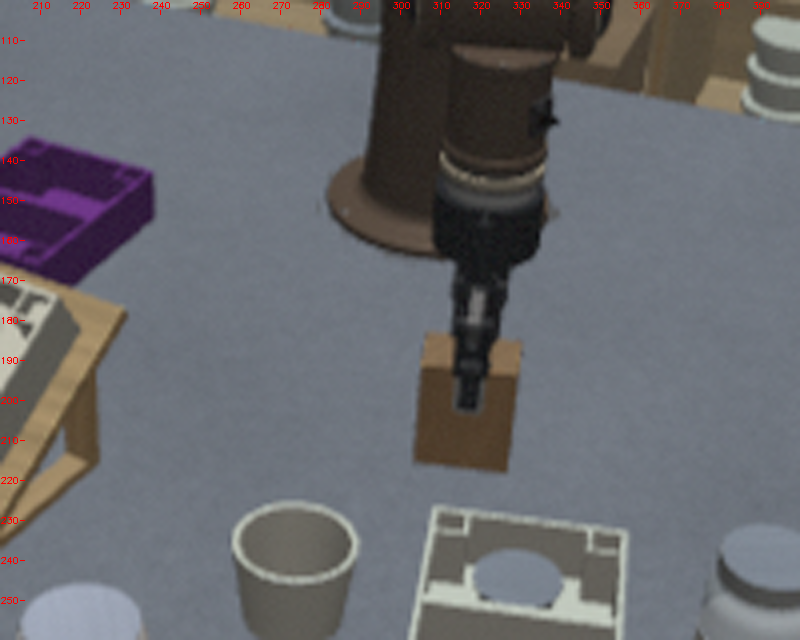

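The carton is upright but still hanging free, since the force equals its weight. I'll lower it in small steps.

>>> move_arm --targets '[0, 0.1, 0, 0, 0, 0.1, 0, 0, 0, 0.1, 0, 0, 0, 0, 0, 0, 0, 0, 0, 0, 0, 0, 0, 0, 0, 0, 0, 0, 0, 0, 0, 0]'

```text
clock: 8.35
ee_pos: [0.3548, 0.1383, 0.2265]
ee_rot: [[0.976, -0.001, -0.217], [0.217, -0.0, 0.976], [-0.001, -1.0, -0.0]]
wrist_force: [-3.1, -0.7, 8.9]
finger_gap: 0.523
```

Contact at 9 N up. Now release.

>>> move_arm --targets '[0, 0, 0, 0, 0, 0, 0, 0, 0, 0, 0, 0, 0, 0, 0, 0, 0, 0, 0, 0, 0, 0, 0, 0, 0, 0, 0, 0, 0, 0, 0, 0]' --hand 1

```text
clock: 9.15
ee_pos: [0.3546, 0.1382, 0.2257]
ee_rot: [[0.976, -0.0, -0.217], [0.217, -0.0, 0.976], [-0.0, -1.0, 0.0]]
wrist_force: [0.4, -0.3, -0.2]
finger_gap: 0.997
```

```bash
python3 -c "
from plan import *
st(); s=get_state();e=s['ee_pos']
plan([e[0],e[1],.40],.22,8)"
```

```text
9.15 [0.3546 0.1382 0.2257] yaw 0.219 tilt [-0. -1.  0.] F [ 0.4 -0.3 -0.2] gap 0.997 j [0.26 0.13 2.3  0.   0.71 0.04]
[-0.0, -1.0, 0.0, -0.0, -0.0, -1.9, 0.0, -0.0, -0.0, -2.9, 0.0, -0.0, -0.0, -2.9, 0.0, -0.0, -0.0, -2.9, 0.0, -0.0, -0.0, -2.9, 0.0, -0.0, -0.0, -2.0, 0.0, -0.0, -0.0, -0.9, 0.0, -0.0]
max [0.  2.9 0.  0. ] end [0.3546 0.1382 0.3997] yaw 0.219
```

>>> move_arm --targets '[0, -1, 0, 0, 0, -1.9, 0, 0, 0, -2.9, 0, 0, 0, -2.9, 0, 0, 0, -2.9, 0, 0, 0, -2.9, 0, 0, 0, -2, 0, 0, 0, -0.9, 0, 0]'

```text
clock: 9.95
ee_pos: [0.3551, 0.1384, 0.4026]
ee_rot: [[0.976, 0.005, -0.217], [0.217, 0.001, 0.976], [0.005, -1.0, 0.0]]
wrist_force: [0.9, -0.0, 0.0]
finger_gap: 0.998
```

```bash
python3 -c "
from plan import *
st(); s=get_state();e=s['ee_pos']
cv2.imwrite('pics/t4.png',camera('top')[:,:,::-1])
cv2.imwrite('pics/s4.png',camera('scene')[:,:,::-1])
plan([.6,-.1814,.40],-.152,24)"
```

```text
9.95 [0.3551 0.1384 0.4026] yaw 0.219 tilt [ 0.005 -1.     0.   ] F [ 0.9 -0.   0. ] gap 0.998 j [ 0.26 -0.19  2.17 -0.    1.16  0.04]
[0.3, 0.0, -0.6, 0.01, 0.5, 0.0, -1.1, 0.01, 0.8, 0.0, -1.6, 0.01, 0.8, 0.0, -1.6, 0.02, 0.9, 0.0, -1.7, 0.02, 0.8, 0.0, -1.6, 0.01, 0.9, 0.1, -1.6, 0.02, 1.0, -0.0, -1.5, 0.02]
[0.9, -0.0, -1.6, 0.01, 1.0, -0.0, -1.5, 0.02, 1.0, -0.0, -1.6, 0.02, 1.1, -0.0, -1.5, 0.02, 1.0, 0.0, -1.4, 0.01, 1.1, 0.0, -1.5, 0.02, 1.1, 0.0, -1.5, 0.02, 1.2, 0.0, -1.4, 0.01]
[1.2, 0.0, -1.4, 0.02, 1.1, 0.0, -1.4, 0.02, 1.3, 0.1, -1.4, 0.01, 1.2, -0.0, -1.3, 0.02, 1.2, -0.0, -1.4, 0.02, 1.3, -0.0, -1.3, 0.01, 0.9, -0.0, -0.9, 0.02, 0.4, -0.0, -0.4, 0.0]
max [1.3  0.1  1.7  0.02] end [ 0.5998 -0.1816  0.3999] yaw -0.151
```

View pics/s4.png

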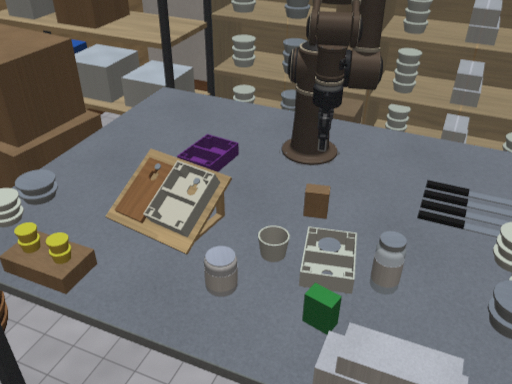

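The carton stands upright at (317,200) in the scene view. Now over to the hung tray.

>>> move_arm --targets '[0.3, 0, -0.6, 0.01, 0.5, 0, -1.1, 0.01, 0.8, 0, -1.6, 0.01, 0.8, 0, -1.6, 0.02, 0.9, 0, -1.7, 0.02, 0.8, 0, -1.6, 0.01, 0.9, 0.1, -1.6, 0.02, 1, 0, -1.5, 0.02]'

```text
clock: 10.85
ee_pos: [0.433, 0.0352, 0.3969]
ee_rot: [[0.995, -0.003, -0.097], [0.097, -0.0, 0.995], [-0.003, -1.0, -0.0]]
wrist_force: [-0.0, -0.0, 0.5]
finger_gap: 1.001
```

>>> move_arm --targets '[0.9, 0, -1.6, 0.01, 1, 0, -1.5, 0.02, 1, 0, -1.6, 0.02, 1.1, 0, -1.5, 0.02, 1, 0, -1.4, 0.01, 1.1, 0, -1.5, 0.02, 1.1, 0, -1.5, 0.02, 1.2, 0, -1.4, 0.01]'

```text
clock: 11.65
ee_pos: [0.5226, -0.081, 0.3986]
ee_rot: [[0.999, -0.0, 0.032], [-0.032, -0.0, 0.999], [-0.0, -1.0, -0.0]]
wrist_force: [-0.2, -0.6, -0.3]
finger_gap: 1.002
```

>>> move_arm --targets '[1.2, 0, -1.4, 0.02, 1.1, 0, -1.4, 0.02, 1.3, 0.1, -1.4, 0.01, 1.2, 0, -1.3, 0.02, 1.2, 0, -1.4, 0.02, 1.3, 0, -1.3, 0.01, 0.9, 0, -0.9, 0.02, 0.4, 0, -0.4, 0]'

```text
clock: 12.45
ee_pos: [0.6002, -0.183, 0.3975]
ee_rot: [[0.988, 0.0, 0.152], [-0.152, -0.0, 0.988], [0.0, -1.0, -0.0]]
wrist_force: [-0.7, -0.4, -0.7]
finger_gap: 1.002
```

```bash
python3 -c "
from plan import *
st()
cv2.imwrite('pics/w5.png',camera('wrist')[:,:,::-1])
"
```

```text
12.45 [ 0.6002 -0.183   0.3975] yaw -0.152 tilt [ 0. -1. -0.] F [-0.7 -0.4 -0.7] gap 1.002 j [-0.37  0.32  1.63 -0.    1.19 -0.21]
```

View pics/w5.png

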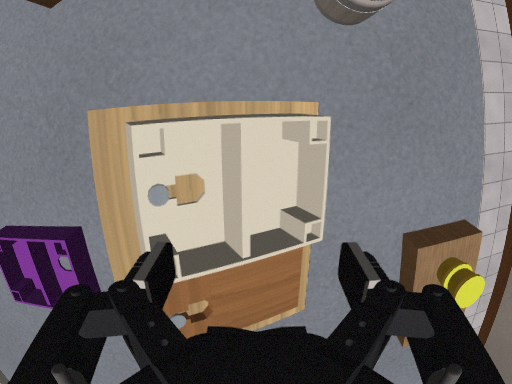

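```bash
crop=1; python3 - <<'E'
from plan import *
import fit1
from scipy.optimize import least_squares
p=np.array([5.52534003e-01,-2.49676267e-01,2.98951010e+00,7.89457329e-04,-7.32185233e-02,-7.66191324e-03])
s=get_state();e=np.array(s['ee_pos']);R=np.array(s['ee_rot']).reshape(3,3)
im=cv2.imread('pics/w5.png');im=cv2.resize(im,None,fx=3,fy=3,interpolation=cv2.INTER_CUBIC)
for f in [('t',x,y,.048) for x in(-.09,.09) for y in(-.065,.065)]+[('t',x,y,.044) for x in(-.004,.004) for y in (-.061,.061)]+[('b',.07,-.072,.0215),('b',.125,-.15,0),('b',-.125,-.15,0),('b',.07,.072,.0215)]:
    u=wproj(fit1.pt(p,f),e,R)[0];print(f,u.round(1)); cv2.drawMarker(im,tuple((u*3).astype(int)),(0,0,255),0,12,1)
cv2.imwrite('pics/w5c.png',im[90*3:290*3,85*3:345*3])
E
```

```text
('t', -0.09, -0.065, 0.048) [329.6 113.5]
('t', -0.09, 0.065, 0.048) [320.9 237.6]
('t', 0.09, -0.065, 0.048) [130.1 120. ]
('t', 0.09, 0.065, 0.048) [150.3 283.8]
('t', -0.004, -0.061, 0.044) [248.5 118. ]
('t', -0.004, 0.061, 0.044) [248.5 252.9]
('t', 0.004, -0.061, 0.044) [239.6 118.3]
('t', 0.004, 0.061, 0.044) [240.9 255. ]
('b', 0.07, -0.072, 0.0215) [155.3 193.8]
('b', 0.125, -0.15, 0) [ 83.5 108.8]
('b', -0.125, -0.15, 0) [316.2 100.1]
('b', 0.07, 0.072, 0.0215) [174.9 320.8]
```

View pics/w5c.png

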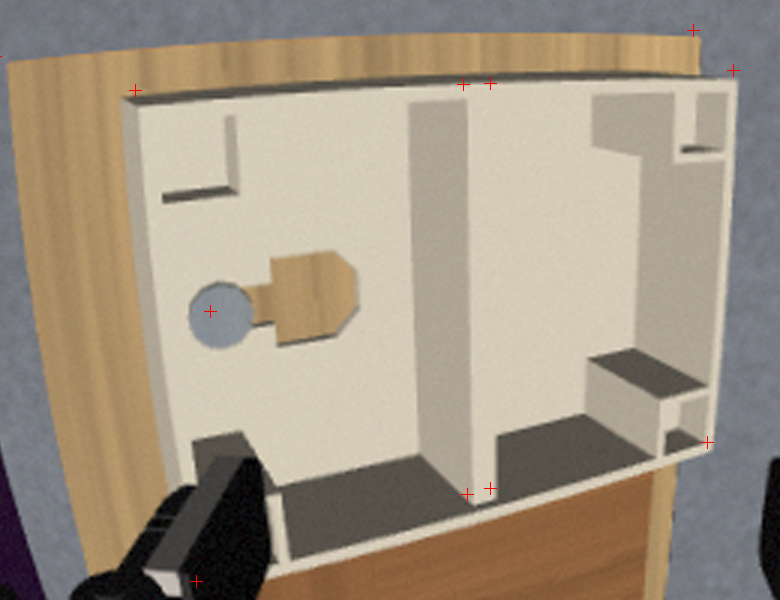

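The fitted model matches the wrist view to about 2–3 px (~2 mm). The divider lies 1–2 mm towards tool +x and 2 mm towards world −y of the fit. I'll approach with the jaws partly closed (36 mm) so the finger backs clear the sloping floor.

```bash
python3 -c "
from plan import *
plan([.5866,-.1822,.30],-.152,8)"
```

```text
[-0.1, 0.5, -0.0, -0.0, -0.1, 1.1, -0.0, -0.0, -0.3, 1.6, -0.0, -0.0, -0.2, 1.7, -0.1, -0.0, -0.2, 1.6, 0.0, -0.0, -0.2, 1.6, 0.0, -0.0, -0.2, 1.1, -0.0, -0.0, -0.1, 0.5, -0.0, -0.0]
max [0.3 1.7 0.1 0. ] end [ 0.5862 -0.182   0.3005] yaw -0.152
```

>>> move_arm --targets '[-0.1, 0.5, 0, 0, -0.1, 1.1, 0, 0, -0.3, 1.6, 0, 0, -0.2, 1.7, -0.1, 0, -0.2, 1.6, 0, 0, -0.2, 1.6, 0, 0, -0.2, 1.1, 0, 0, -0.1, 0.5, 0, 0]' --hand -0.15 --squeeze 20

```text
clock: 13.3
ee_pos: [0.5843, -0.1798, 0.2987]
ee_rot: [[0.989, -0.003, 0.15], [-0.15, 0.001, 0.989], [-0.003, -1.0, 0.001]]
wrist_force: [0.6, 1.5, 0.1]
finger_gap: 0.427
```

```bash
python3 -c "
from plan import *
st()
cv2.imwrite('pics/w6.png',camera('wrist')[:,:,::-1]);cv2.imwrite('pics/s6.png',camera('scene')[:,:,::-1]);crop('pics/s6.png','pics/s6c.png',100,100,260,230,5)
"
```

```text
13.3 [ 0.5843 -0.1798  0.2987] yaw -0.151 tilt [-0.003 -1.     0.001] F [0.6 1.5 0.1] gap 0.427 j [-0.37  0.4   1.74  0.    1.   -0.22]
```

View pics/w6.png

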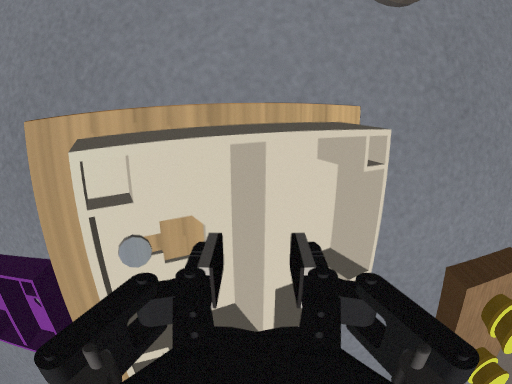

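View pics/s6c.png

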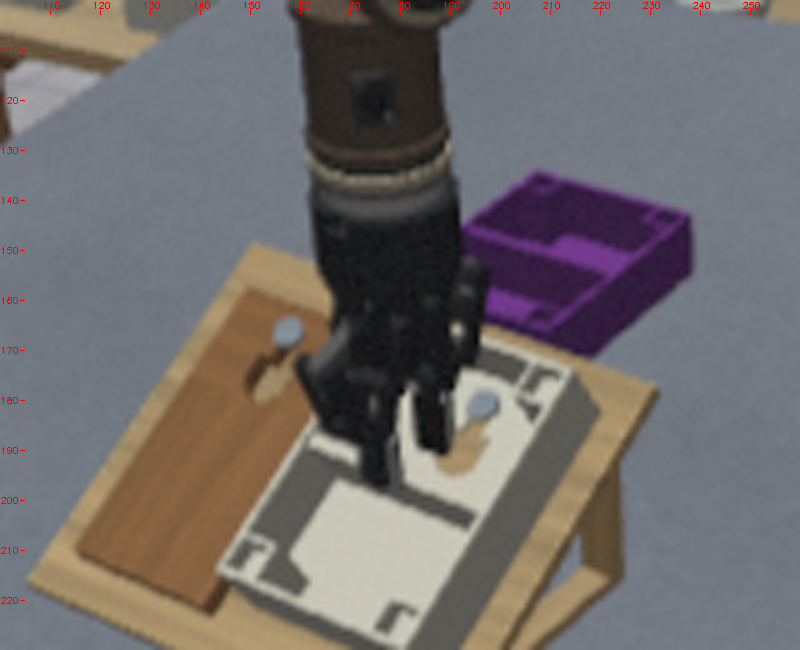

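The fingers straddle the divider: pads at x≈222 and 292, divider top edge at 266–275. This is as planned, with the grip centre about 5 mm towards the robot. Descending.

>>> move_arm --targets '[0, 0.2, 0, 0, 0, 0.4, 0, 0, 0, 0.4, 0, 0, 0, 0.4, 0, 0, 0, 0.4, 0, 0, 0, 0.2, 0, 0, 0, 0, 0, 0, 0, 0, 0, 0]'

```text
clock: 14.2
ee_pos: [0.5855, -0.1806, 0.2806]
ee_rot: [[0.989, -0.0, 0.15], [-0.15, 0.0, 0.989], [-0.0, -1.0, 0.0]]
wrist_force: [0.1, -0.1, 0.1]
finger_gap: 0.422
```

>>> move_arm --targets '[0, 0, 0, 0, 0, 0, 0, 0, 0, 0, 0, 0, 0, 0, 0, 0, 0, 0, 0, 0, 0, 0, 0, 0, 0, 0, 0, 0, 0, 0, 0, 0]' --hand -0.43

```text
clock: 15.0
ee_pos: [0.5854, -0.1806, 0.2807]
ee_rot: [[0.989, -0.0, 0.15], [-0.15, 0.0, 0.989], [-0.0, -1.0, 0.0]]
wrist_force: [-0.2, -0.1, 0.6]
finger_gap: 0.281
```

```bash
python3 -c "
from plan import *
st()
cv2.imwrite('pics/w7.png',camera('wrist')[:,:,::-1]);cv2.imwrite('pics/s7.png',camera('scene')[:,:,::-1]);crop('pics/s7.png','pics/s7c.png',120,130,230,230,6)
"
```

```text
15.0 [ 0.5854 -0.1806  0.2807] yaw -0.151 tilt [-0. -1.  0.] F [-0.2 -0.1  0.6] gap 0.281 j [-0.37  0.42  1.75  0.    0.97 -0.22]
```

View pics/w7.png

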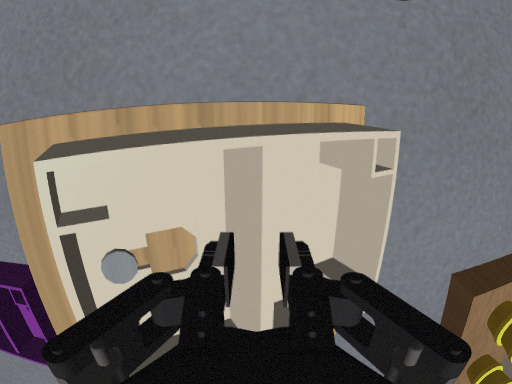

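View pics/s7c.png

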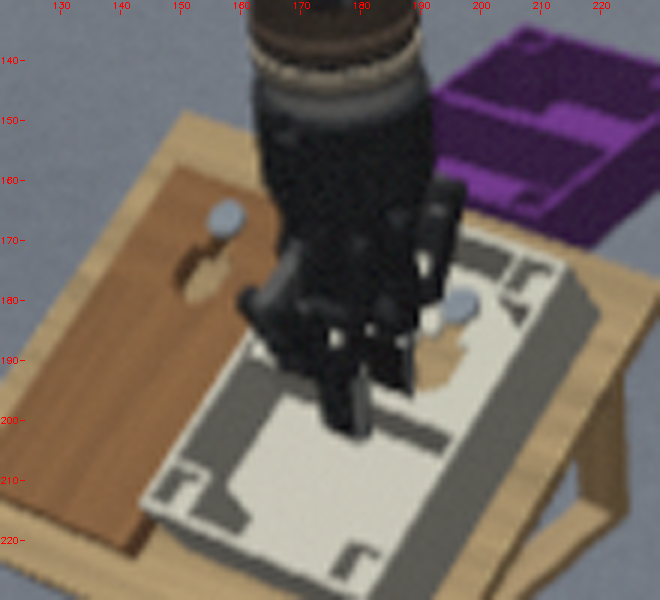

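>>> move_arm --targets '[-0.2, 0, 0, 0, -0.4, -0.2, 0, 0, -0.4, -0.2, 0, 0, -0.4, -0.2, 0, 0, -0.4, -0.2, 0, 0, -0.4, -0.2, 0, 0, -0.2, -0.1, 0, 0, 0, 0, 0, 0]'

```text
clock: 15.9
ee_pos: [0.5619, -0.1771, 0.2926]
ee_rot: [[0.989, 0.002, 0.15], [-0.15, -0.001, 0.989], [0.002, -1.0, -0.0]]
wrist_force: [2.7, -1.2, 2.0]
finger_gap: 0.29
```

```bash
python3 -c "
from plan import *
st()
cv2.imwrite('pics/w8.png',camera('wrist')[:,:,::-1]);cv2.imwrite('pics/s8.png',camera('scene')[:,:,::-1]);crop('pics/s8.png','pics/s8c.png',120,130,230,230,6)
"
```

```text
15.9 [ 0.5619 -0.1771  0.2926] yaw -0.151 tilt [ 0.002 -1.    -0.   ] F [ 2.7 -1.2  2. ] gap 0.29 j [-0.38  0.37  1.8   0.    0.97 -0.23]
```

View pics/w8.png

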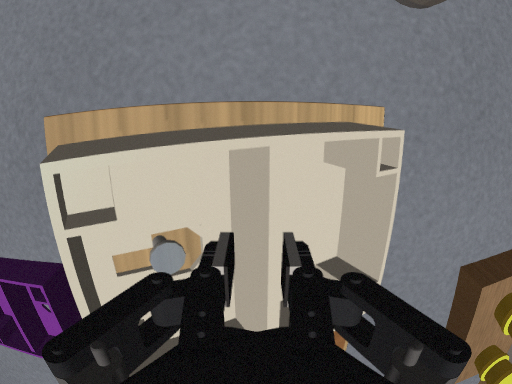

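View pics/s8c.png

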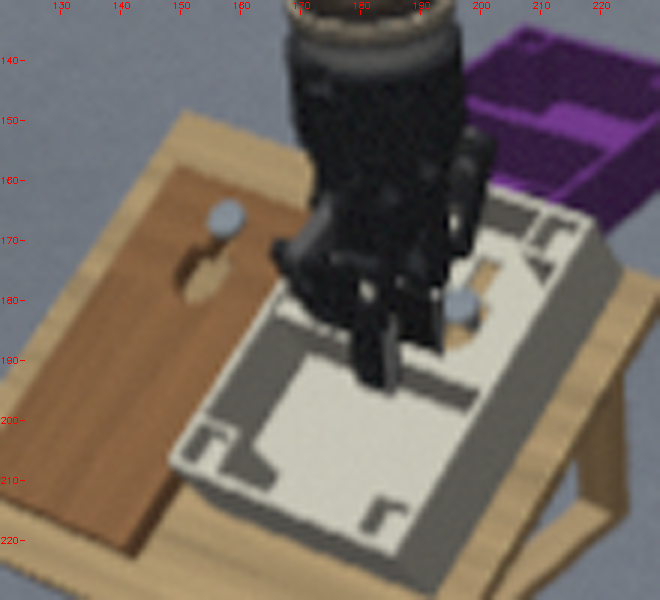

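The tray moved up and the stud (wrist 168,257) is entering the wide end. I'll measure how far is left.

```bash
cat > slide.py <<'E'
from plan import *
import fit1,sys
from scipy.optimize import least_squares
p0=np.array([5.52534003e-01,-2.49676267e-01,2.98951010e+00,7.89457329e-04,-7.32185233e-02,-7.66191324e-03])
def sl(c):
    def f(q): 
        p=p0.copy();p[3:]=q;return np.concatenate([proj('scene',fit1.pt(p,('t',x,y,.048)))[0]-uv for uv,x,y in c])
    s=least_squares(f,p0[3:]);print(s.x.round(4),'moved',s.x[0]-p0[3],s.fun.round(1),'wide-stud slope',s.x[0]+.036-.07)
E
python3 -c "
from slide import *
sl([((148.3,206.7),-.09,.065),((185.8,222.5),-.09,-.065)])
sl([((148.3,206.7),-.09,.065),((185.8,222.5),-.09,-.065),((219.3,166.7),.09,-.065)])"
```

```text
[ 0.0251 -0.0739 -0.0001] moved 0.024291726960153748 [-0.1 -0.1  0.1  0.1] wide-stud slope -0.00891881571084626
[ 0.025  -0.0736  0.0024] moved 0.024176625080336793 [-0.2  0.   0.1  0.   0.1 -0. ] wide-stud slope -0.009033917590663215
```

>>> move_arm --targets '[-0.2, -0.1, 0, 0, -0.2, -0.1, 0, 0, -0.2, -0.1, 0, 0, -0.1, -0.1, 0, 0, 0, 0, 0, 0, 0, 0, 0, 0, 0, 0, 0, 0, 0, 0, 0, 0]'

```text
clock: 16.8
ee_pos: [0.5554, -0.1762, 0.2962]
ee_rot: [[0.989, 0.002, 0.15], [-0.15, -0.001, 0.989], [0.002, -1.0, -0.0]]
wrist_force: [4.6, -0.1, 2.2]
finger_gap: 0.284
```

>>> move_arm --targets '[0, 0, 0, 0, 0, 0, 0, 0, 0, 0, 0, 0, 0, 0, 0, 0, 0, 0, 0, 0, 0, 0, 0, 0, 0, 0, 0, 0, 0, 0, 0, 0]' --hand -1 --squeeze 20

```text
clock: 17.6
ee_pos: [0.5565, -0.1764, 0.297]
ee_rot: [[0.989, 0.006, 0.15], [-0.15, -0.002, 0.989], [0.006, -1.0, -0.001]]
wrist_force: [8.9, -0.9, 1.2]
finger_gap: 0.212
```

```bash
python3 -c "
from plan import *
st()
cv2.imwrite('pics/w9.png',camera('wrist')[:,:,::-1]);cv2.imwrite('pics/s9.png',camera('scene')[:,:,::-1]);crop('pics/s9.png','pics/s9c.png',120,130,230,230,6)
"
```

```text
17.6 [ 0.5565 -0.1764  0.297 ] yaw -0.151 tilt [ 0.006 -1.    -0.001] F [ 8.9 -0.9  1.2] gap 0.212 j [-0.38  0.35  1.81  0.    0.97 -0.23]
```

View pics/w9.png

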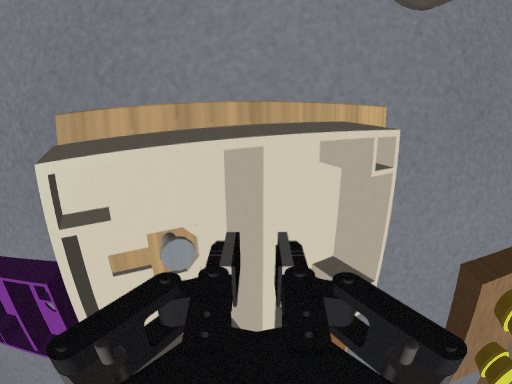

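View pics/s9c.png

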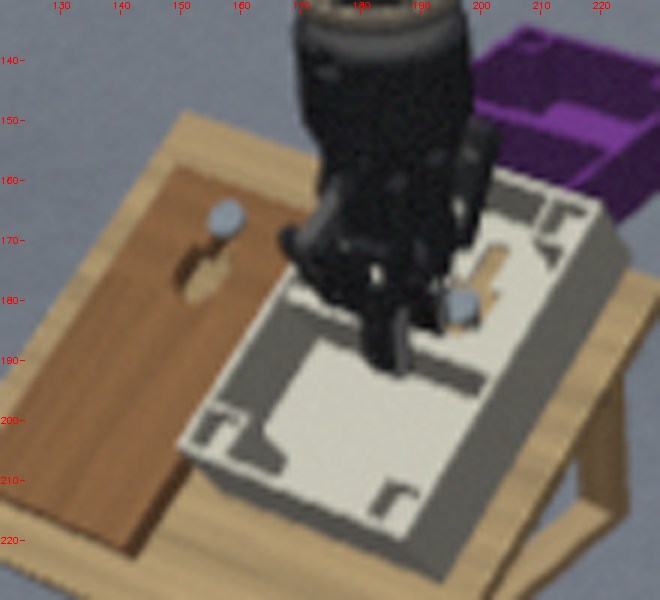

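```bash
python3 -c "
from slide import *
sl([((149.5,204.5),-.09,.065),((187.5,220.3),-.09,-.065)])
sl([((149.5,204.5),-.09,.065),((187.5,220.3),-.09,-.065),((220.3,164.5),.09,-.065)])
crop('pics/w9.png','pics/w9c.png',95,215,215,295,6)"
```

```text
[ 0.0321 -0.0739  0.0033] moved 0.031354770505898445 [ 0.1  0.1 -0.1 -0.1] wide-stud slope -0.001855772165101563
[ 0.0319 -0.0733  0.0076] moved 0.03114506163649579 [-0.   0.2 -0.2 -0.1  0.2 -0.1] wide-stud slope -0.002065481034504213
```

View pics/w9c.png

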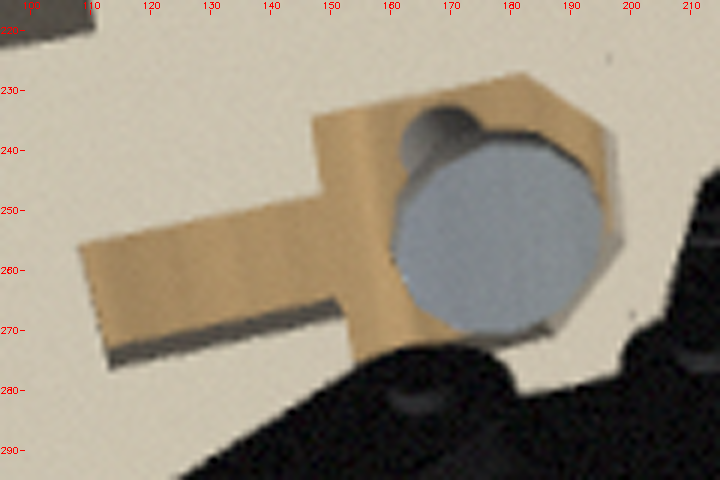

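The stud head sits inside the wide end. The slope offset is within about 2 mm by both the scene fit and the hole picture. I'll lift square to the board, slowly at first.

>>> move_arm --targets '[0, 0, 0, 0, 0.1, -0.2, 0, 0, 0.1, -0.2, 0, 0, 0.2, -0.3, 0, 0, 0.1, -0.2, 0, 0, 0.2, -0.3, 0, 0, 0.1, -0.2, 0, 0, 0, 0, 0, 0]' --hand -1 --squeeze 30

```text
clock: 18.5
ee_pos: [0.5624, -0.177, 0.3095]
ee_rot: [[0.989, -0.001, 0.15], [-0.15, 0.001, 0.989], [-0.001, -1.0, 0.0]]
wrist_force: [-0.7, -0.5, 2.2]
finger_gap: 0.156
```

```bash
python3 -c "
from plan import *
st()
cv2.imwrite('pics/w10.png',camera('wrist')[:,:,::-1]);cv2.imwrite('pics/s10.png',camera('scene')[:,:,::-1]);crop('pics/s10.png','pics/s10c.png',120,130,230,230,6)
"
```

```text
18.5 [ 0.5624 -0.177   0.3095] yaw -0.151 tilt [-0.001 -1.     0.   ] F [-0.7 -0.5  2.2] gap 0.156 j [-0.38  0.35  1.79  0.    1.   -0.23]
```

View pics/w10.png

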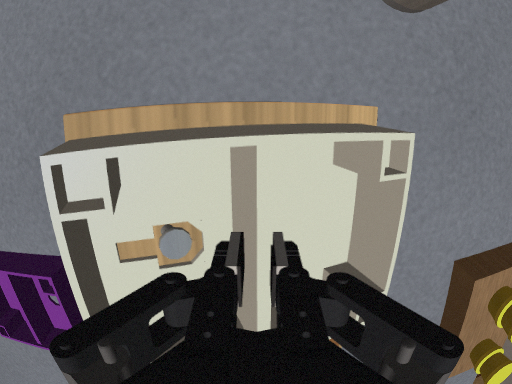

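View pics/s10c.png

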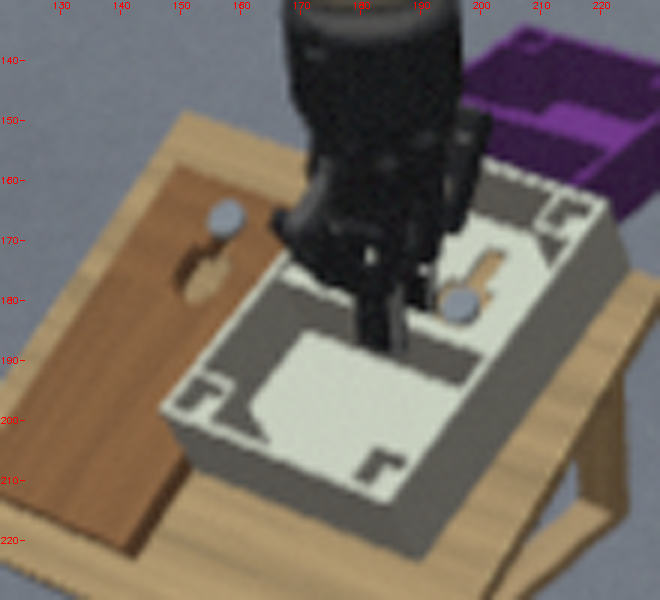

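The tray is levelling in the grip (opening 13 mm) with the stud well inside the hole. I'll keep lifting.

>>> move_arm --targets '[0.1, -0.2, 0, 0, 0.2, -0.4, 0, 0, 0.2, -0.4, 0, 0, 0.2, -0.4, 0, 0, 0.2, -0.4, 0, 0, 0.2, -0.4, 0, 0, 0.1, -0.2, 0, 0, 0, 0, 0, 0]'

```text
clock: 19.4
ee_pos: [0.5751, -0.1791, 0.3338]
ee_rot: [[0.989, 0.002, 0.15], [-0.15, -0.001, 0.989], [0.002, -1.0, -0.0]]
wrist_force: [-0.3, -0.2, -1.9]
finger_gap: 0.091
```

```bash
python3 -c "
from plan import *
st()
cv2.imwrite('pics/w11.png',camera('wrist')[:,:,::-1]);cv2.imwrite('pics/s11.png',camera('scene')[:,:,::-1]);crop('pics/s11.png','pics/s11c.png',120,110,230,230,6)
"
```

```text
19.4 [ 0.5751 -0.1791  0.3338] yaw -0.151 tilt [ 0.002 -1.    -0.   ] F [-0.3 -0.2 -1.9] gap 0.091 j [-0.37  0.34  1.75  0.    1.05 -0.22]
```

View pics/s11c.png

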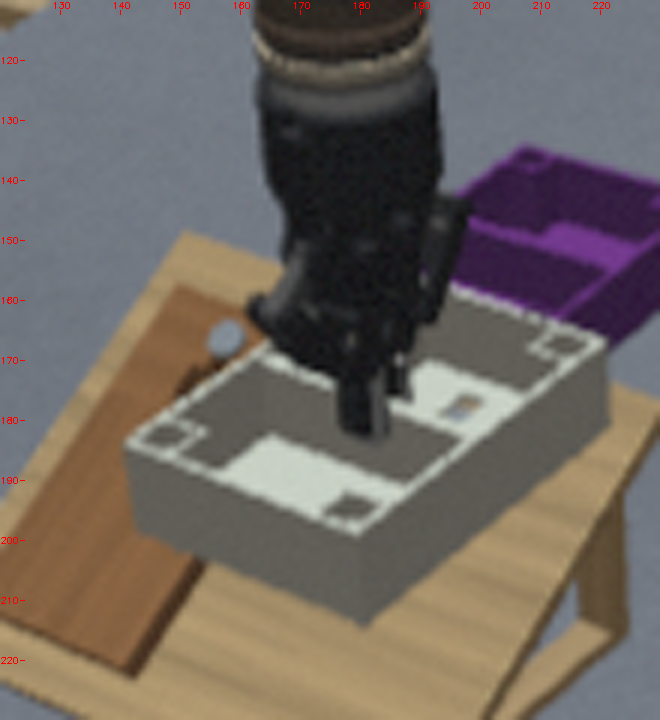

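The tray is level in the grip (opening 7.7 mm, the divider's thickness) and off the stud. I'll grip firmer and lift higher.

>>> move_arm --targets '[0, 0, 0, 0, 0.1, -0.5, 0, 0, 0.2, -1, 0, 0, 0.2, -1.5, 0, 0, 0.2, -1.5, 0, 0, 0.2, -1.5, 0, 0, 0, -1, 0, 0, 0, -0.5, 0, 0]' --hand -1 --squeeze 60

```text
clock: 20.3
ee_pos: [0.5839, -0.1805, 0.411]
ee_rot: [[0.989, 0.003, 0.15], [-0.15, -0.001, 0.989], [0.003, -1.0, -0.001]]
wrist_force: [-0.0, 0.1, -3.4]
finger_gap: 0.075
```

```bash
python3 -c "
from plan import *
st()
cv2.imwrite('pics/w12.png',camera('wrist')[:,:,::-1]);cv2.imwrite('pics/s12.png',camera('scene')[:,:,::-1]);cv2.imwrite('pics/t12.png',camera('top')[:,:,::-1])
"
```

```text
20.3 [ 0.5839 -0.1805  0.411 ] yaw -0.151 tilt [ 0.003 -1.    -0.001] F [-0.   0.1 -3.4] gap 0.075 j [-0.37  0.28  1.66 -0.    1.2  -0.22]
```

View pics/w12.png

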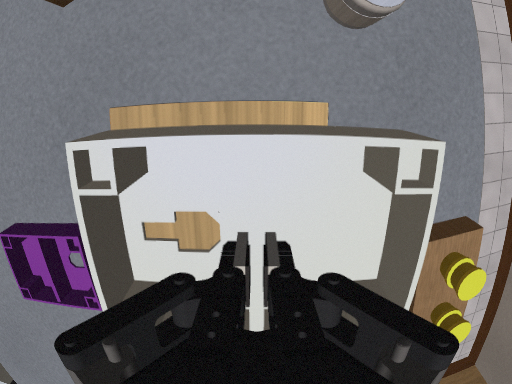

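View pics/s12.png

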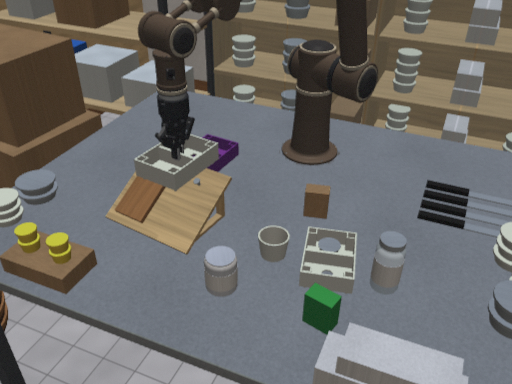

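View pics/t12.png

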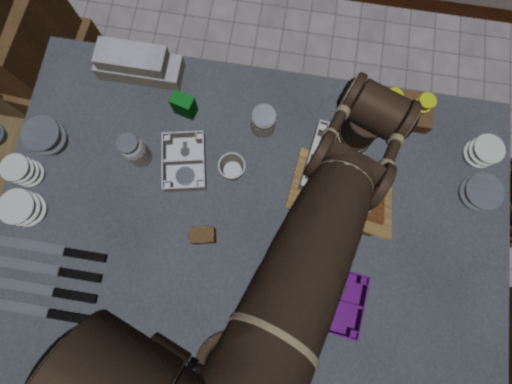

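The tray hangs level and centred (3.4 N, so 0.35 kg). I'll refine the lower tray's pose from the clear views and find the tray's offset in the hand.

```bash
python3 -c "
from h import *
crop('pics/t12.png','pics/t12c.png',150,120,216,200,9)
crop('pics/s12.png','pics/s12c.png',290,220,370,300,9)
crop('pics/w12.png','pics/w12c.png',55,125,265,205,3)
crop('pics/w12.png','pics/w12d.png',250,125,460,205,3)
"
python3 -c "
import cv2,numpy as np
a=cv2.imread('pics/w12c.png');b=cv2.imread('pics/w12d.png');cv2.imwrite('pics/w12e.png',np.vstack([a,b]))"
```

```text
(no output)
```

View pics/t12c.png

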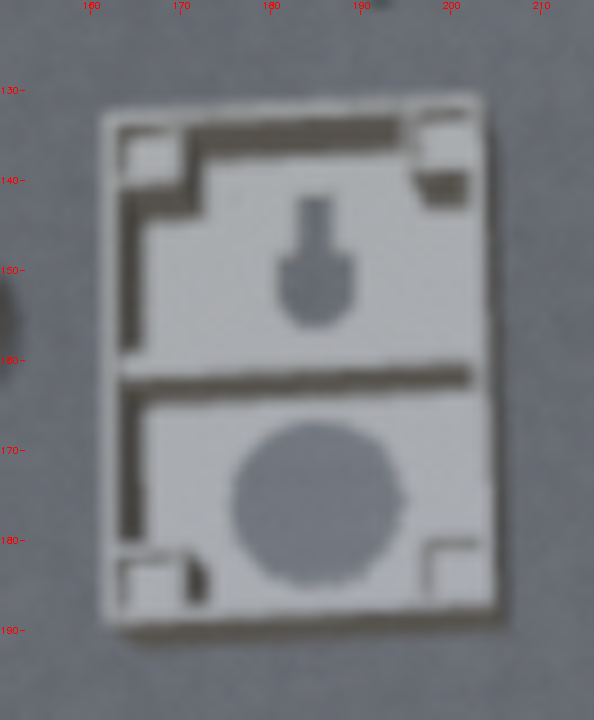

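View pics/s12c.png

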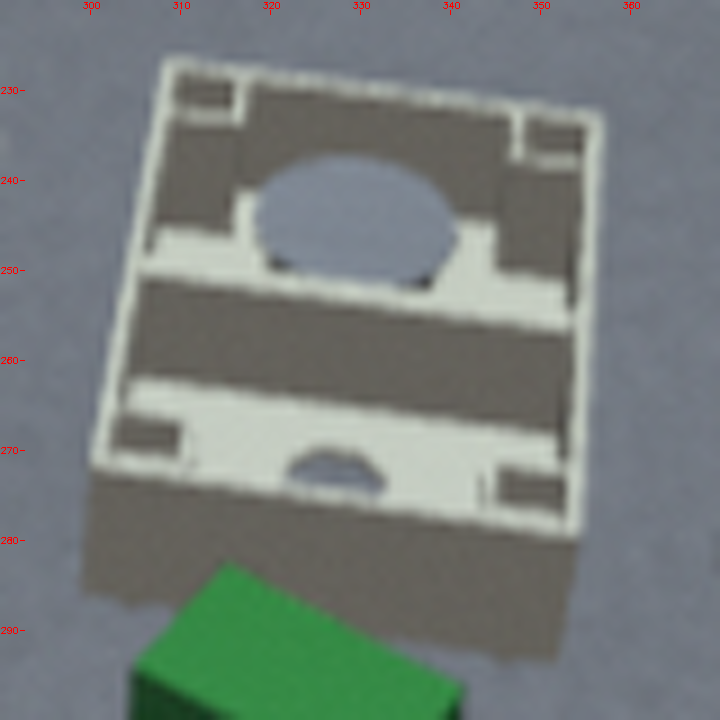

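View pics/w12e.png

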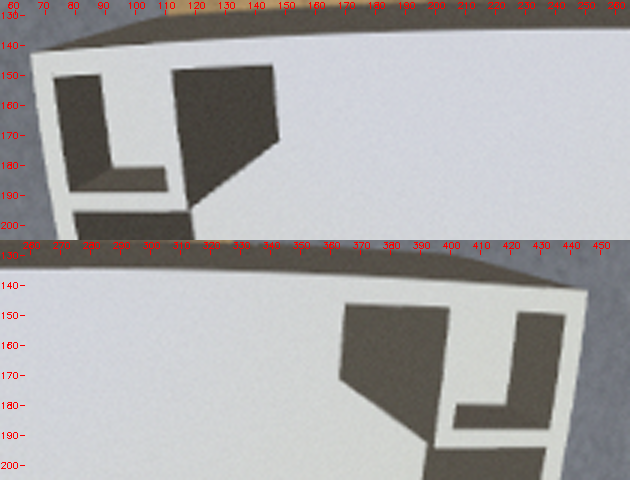

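```bash
cat > low.py <<'E'
from plan import *
from scipy.optimize import least_squares
top=[((101,107),9,(150,120)),((487,93),9,(150,120)),((496,610),9,(150,120)),((100,628),9,(150,120))]
sc=[((165,57),9,(290,220)),((602,110),9,(290,220)),((580,535),9,(290,220)),((92,466),9,(290,220))]
px=lambda a:(np.array(a[0])+.5)/a[1]-.5+a[2]
loc=np.array([[.09,.065],[.09,-.065],[-.09,-.065],[-.09,.065]])
locs=np.array([[-.09,-.065],[-.09,.065],[.09,.065],[.09,-.065]])
def P(q,l): c,s=np.cos(q[2]),np.sin(q[2]); return np.c_[q[0]+c*l[:,0]-s*l[:,1],q[1]+s*l[:,0]+c*l[:,1],np.full(4,.06)]
ut=np.array([px(a) for a in top]);us=np.array([px(a) for a in sc])
ft=lambda q:(proj('top',P(q,loc))-ut).ravel()
fs=lambda q:(proj('scene',P(q,locs))-us).ravel()
for nm,f in(('top',ft),('scene',fs),('both',lambda q:np.r_[ft(q),fs(q)])):
    r_=least_squares(f,[.57,.24,.2]);print(nm,r_.x.round(4),r_.fun.round(1))
s=get_state();e=np.array(s['ee_pos']);R=np.array(s['ee_rot']).reshape(3,3)
# held tray in tool frame: rim corners
u=np.array([(65.,142.),(445.3,141.7)])
for ty in (.145,.149,.153):
    out=[]
    for a in u:
        o,d=wray(a,np.zeros(3),np.eye(3)); out.append(o+d*(ty-o[1])/d[1])
    print(ty,np.round(out,4))
E
python3 low.py
```

```text
top [0.5723 0.2396 0.2049] [ 0.6  0.7 -0.5  0.5 -0.4 -0.5  0.4 -0.6]
scene [0.5713 0.2392 0.2131] [-0.1  0.1 -0.   0.4  0.2 -0.1 -0.1 -0.2]
both [0.5719 0.2394 0.2094] [ 0.5  0.9 -0.6  0.6 -0.3 -0.4  0.5 -0.4  0.   0.2  0.1  0.6  0.   0.1
 -0.2 -0.1]
0.145 [[-0.0849  0.145   0.0631]
 [ 0.0842  0.145   0.0632]]
0.149 [[-0.0879  0.149   0.0626]
 [ 0.0871  0.149   0.0627]]
0.153 [[-0.0909  0.153   0.0621]
 [ 0.0901  0.153   0.0623]]
```

Both cameras agree: the lower tray is at (0.572, 0.239) with yaw 0.209. Carrying the tray over it.

```bash
python3 -c "
from plan import *
st();plan([.5719,.2410,.345],.2094,24)"
```

```text
20.45 [ 0.5833 -0.1803  0.4089] yaw -0.151 tilt [ 0. -1. -0.] F [-0.7  0.7 -3.6] gap 0.071 j [-0.37  0.28  1.67 -0.    1.2  -0.22]
[-0.1, 0.1, 0.6, -0.01, -0.2, 0.2, 1.3, -0.01, -0.3, 0.3, 1.9, -0.01, -0.3, 0.3, 1.9, -0.02, -0.3, 0.3, 1.9, -0.02, -0.2, 0.3, 1.9, -0.01, -0.2, 0.2, 1.9, -0.02, -0.1, 0.3, 1.9, -0.01]
[-0.1, 0.3, 1.9, -0.02, -0.1, 0.3, 1.9, -0.02, -0.1, 0.3, 1.9, -0.01, -0.0, 0.3, 1.9, -0.02, -0.0, 0.3, 2.0, -0.02, 0.0, 0.3, 1.9, -0.01, 0.1, 0.3, 1.9, -0.02, 0.1, 0.3, 1.9, -0.02]
[0.1, 0.2, 1.9, -0.01, 0.2, 0.3, 1.9, -0.02, 0.2, 0.3, 1.9, -0.01, 0.2, 0.3, 1.9, -0.02, 0.3, 0.3, 1.9, -0.02, 0.2, 0.3, 1.9, -0.01, 0.2, 0.2, 1.3, -0.01, 0.2, 0.1, 0.6, -0.01]
max [0.3  0.3  2.   0.02] end [0.5724 0.2409 0.3448] yaw 0.209
```

>>> move_arm --targets '[-0.1, 0.1, 0.6, -0.01, -0.2, 0.2, 1.3, -0.01, -0.3, 0.3, 1.9, -0.01, -0.3, 0.3, 1.9, -0.02, -0.3, 0.3, 1.9, -0.02, -0.2, 0.3, 1.9, -0.01, -0.2, 0.2, 1.9, -0.02, -0.1, 0.3, 1.9, -0.01]'

```text
clock: 21.25
ee_pos: [0.5792, -0.0443, 0.3877]
ee_rot: [[0.999, -0.002, 0.039], [-0.039, 0.001, 0.999], [-0.002, -1.0, 0.001]]
wrist_force: [0.3, -0.5, -3.1]
finger_gap: 0.075
```

>>> move_arm --targets '[-0.1, 0.3, 1.9, -0.02, -0.1, 0.3, 1.9, -0.02, -0.1, 0.3, 1.9, -0.01, 0, 0.3, 1.9, -0.02, 0, 0.3, 2, -0.02, 0, 0.3, 1.9, -0.01, 0.1, 0.3, 1.9, -0.02, 0.1, 0.3, 1.9, -0.02]'

```text
clock: 22.05
ee_pos: [0.5748, 0.1086, 0.3636]
ee_rot: [[0.995, -0.002, -0.101], [0.101, 0.0, 0.995], [-0.002, -1.0, 0.001]]
wrist_force: [0.2, -0.3, -2.9]
finger_gap: 0.074
```

>>> move_arm --targets '[0.1, 0.2, 1.9, -0.01, 0.2, 0.3, 1.9, -0.02, 0.2, 0.3, 1.9, -0.01, 0.2, 0.3, 1.9, -0.02, 0.3, 0.3, 1.9, -0.02, 0.2, 0.3, 1.9, -0.01, 0.2, 0.2, 1.3, -0.01, 0.2, 0.1, 0.6, -0.01]'

```text
clock: 22.85
ee_pos: [0.5716, 0.2425, 0.3437]
ee_rot: [[0.978, -0.002, -0.21], [0.21, -0.0, 0.978], [-0.002, -1.0, 0.0]]
wrist_force: [-0.2, 0.3, -2.9]
finger_gap: 0.075
```

>>> move_arm --targets '[0, 0, 0, 0, 0, 0, 0, 0, 0, 0, 0, 0, 0, 0, 0, 0, 0, 0, 0, 0, 0, 0, 0, 0, 0, 0, 0, 0, 0, 0, 0, 0]'

```text
clock: 23.65
ee_pos: [0.5725, 0.2408, 0.3447]
ee_rot: [[0.978, 0.0, -0.207], [0.207, 0.0, 0.978], [0.0, -1.0, 0.0]]
wrist_force: [-0.6, -0.7, -3.9]
finger_gap: 0.076
```

```bash
python3 -c "
from plan import *
st()
cv2.imwrite('pics/w13.png',camera('wrist')[:,:,::-1]);cv2.imwrite('pics/s13.png',camera('scene')[:,:,::-1]);cv2.imwrite('pics/t13.png',camera('top')[:,:,::-1])
crop('pics/s13.png','pics/s13c.png',280,160,390,300,5)
crop('pics/w13.png','pics/w13c.png',50,110,460,240,2)
"
```

```text
23.65 [0.5725 0.2408 0.3447] yaw 0.209 tilt [ 0. -1.  0.] F [-0.6 -0.7 -3.9] gap 0.076 j [0.33 0.36 1.69 0.   1.09 0.12]
```

View pics/w13.png

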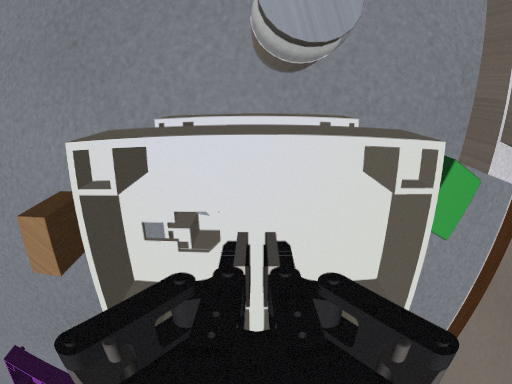

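View pics/s13c.png

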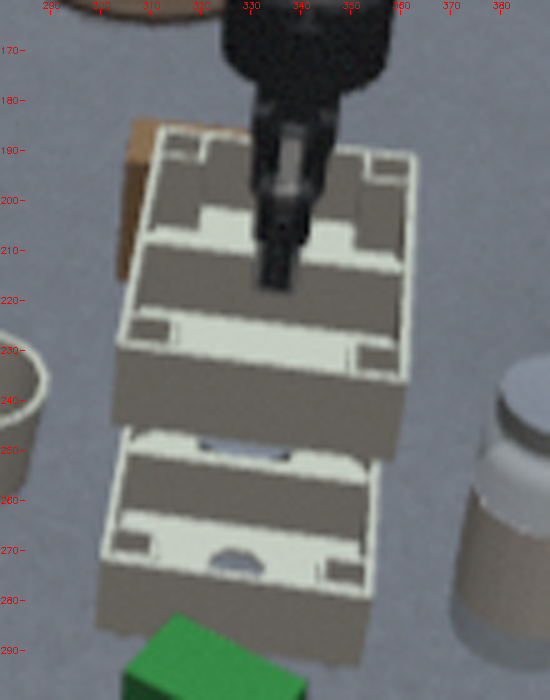

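View pics/t13.png

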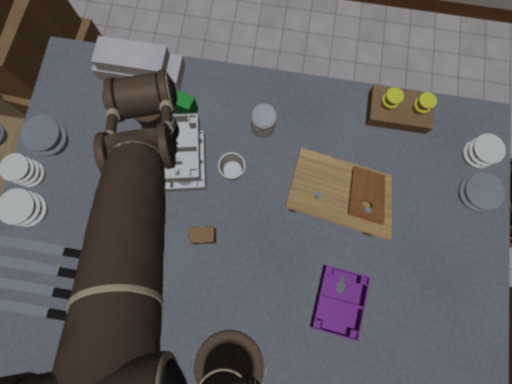

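```bash
python3 - <<'E'
from plan import *
from scipy.optimize import least_squares
c=np.array([(160,128),(416,155),(408,382),(118,343)],float); us=(c+.5)/5-.5+[280,160]
l=np.array([[-.09,-.065],[-.09,.065],[.09,.065],[.09,-.065]])
def f(q): 
    cc,s=np.cos(q[2]),np.sin(q[2]); return (proj('scene',np.c_[q[0]+cc*l[:,0]-s*l[:,1],q[1]+s*l[:,0]+cc*l[:,1],np.full(4,q[3])])-us).ravel()
r_=least_squares(f,[.57,.24,.2,.19]);print('held',r_.x.round(4),r_.fun.round(1))
for z in (.1925,.195): 
    g=lambda q:f(np.r_[q,z]); k=least_squares(g,[.57,.24,.2]);print(z,k.x.round(4),k.fun.round(1))
crop('pics/w13.png','pics/w13a.png',135,105,255,165,5);crop('pics/w13.png','pics/w13b.png',255,105,375,165,5)
cv2.imwrite('pics/w13e.png',np.vstack([cv2.imread('pics/w13a.png'),cv2.imread('pics/w13b.png')]))
E
```

```text
held [0.5716 0.239  0.2121 0.1925] [-0.3 -0.   0.2  0.5  0.2 -0.3 -0.1 -0.1]
0.1925 [0.5716 0.239  0.2121] [-0.3 -0.   0.2  0.5  0.2 -0.3 -0.1 -0.1]
0.195 [0.5749 0.2397 0.2121] [-0.3 -0.1  0.3  0.4  0.3 -0.3 -0.2 -0. ]
```

View pics/w13e.png

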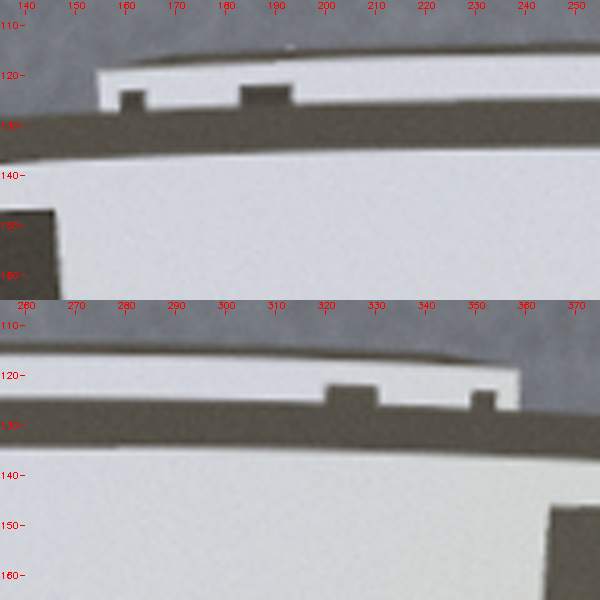

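```bash
python3 - <<'E'
from plan import *
for a,ty in [((154.0,118.6),.2847),((358.4,118.4),.2847),((65,142),.1522),((445.3,141.7),.1522)]:
    o,d=wray(a,np.zeros(3),np.eye(3)); print((o+d*(ty-o[1])/d[1]).round(4))
E
```

```text
[-0.0898  0.2847  0.0624]
[0.0898 0.2847 0.0627]
[-0.0906  0.1522  0.0622]
[0.0892 0.1522 0.0623]
```

The scene fit and the wrist view agree: the held tray is over the lower tray to within 1 mm and 0.002 rad. Home should be at TCP z ≈ 0.260. Lowering to just above the sockets.

>>> move_arm --targets '[0.1, 0.4, 0, 0, 0, 0.8, 0, 0, 0, 1.2, 0, 0, 0, 1.2, 0, 0, 0, 1.2, 0, 0, 0, 1, 0, 0, 0, 0.6, 0, 0, 0, 0.3, 0, 0]'

```text
clock: 24.6
ee_pos: [0.5732, 0.241, 0.2764]
ee_rot: [[0.978, -0.002, -0.207], [0.207, -0.001, 0.978], [-0.002, -1.0, -0.0]]
wrist_force: [-0.0, 0.3, -2.2]
finger_gap: 0.075
```

>>> move_arm --targets '[0, 0.1, 0, 0, 0, 0.1, 0, 0, 0, 0.1, 0, 0, 0, 0.1, 0, 0, 0, 0.1, 0, 0, 0, 0.1, 0, 0, 0, 0, 0, 0, 0, 0, 0, 0]'

```text
clock: 25.4
ee_pos: [0.5734, 0.2411, 0.2717]
ee_rot: [[0.978, -0.0, -0.207], [0.207, -0.0, 0.978], [-0.0, -1.0, 0.0]]
wrist_force: [0.4, 0.2, -3.4]
finger_gap: 0.07
```

```bash
python3 -c "
from plan import *
st()
cv2.imwrite('pics/s14.png',camera('scene')[:,:,::-1])
crop('pics/s14.png','pics/s14c.png',280,180,390,310,5)
"
```

```text
25.4 [0.5734 0.2411 0.2717] yaw 0.209 tilt [-0. -1.  0.] F [ 0.4  0.2 -3.4] gap 0.07 j [0.33 0.45 1.73 0.   0.96 0.12]
```

View pics/s14c.png

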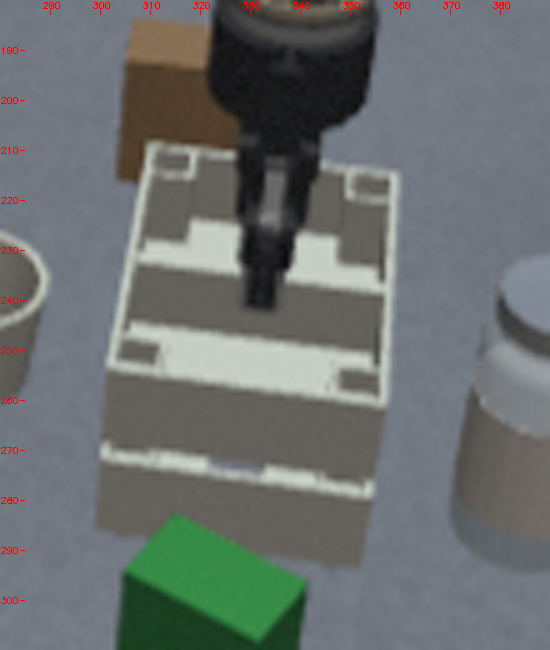

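Aligned, lug tips at rim height. I'll continue 6 mm gently.

>>> move_arm --targets '[0, 0.1, 0, 0, 0, 0.1, 0, 0, 0, 0.1, 0, 0, 0, 0.1, 0, 0, 0, 0.1, 0, 0, 0, 0.1, 0, 0, 0, 0, 0, 0, 0, 0, 0, 0]'

```text
clock: 26.25
ee_pos: [0.5734, 0.2411, 0.2656]
ee_rot: [[0.978, -0.0, -0.207], [0.207, -0.0, 0.978], [-0.0, -1.0, -0.0]]
wrist_force: [0.8, 0.2, -2.7]
finger_gap: 0.077
```

>>> move_arm --targets '[0, 0.1, 0, 0, 0, 0.1, 0, 0, 0, 0.1, 0, 0, 0, 0.1, 0, 0, 0, 0.1, 0, 0, 0, 0, 0, 0, 0, 0, 0, 0, 0, 0, 0, 0]'

```text
clock: 27.05
ee_pos: [0.5735, 0.2411, 0.2607]
ee_rot: [[0.978, 0.0, -0.207], [0.207, -0.0, 0.978], [0.0, -1.0, -0.0]]
wrist_force: [-0.2, 0.4, -1.8]
finger_gap: 0.076
```

Lugs are in the sockets with no resistance. Next I lower to contact.

>>> move_arm --targets '[0, 0.1, 0, 0, 0, 0, 0, 0, 0, 0.1, 0, 0, 0, 0, 0, 0, 0, 0, 0, 0, 0, 0, 0, 0, 0, 0, 0, 0, 0, 0, 0, 0]'

```text
clock: 27.85
ee_pos: [0.5736, 0.2411, 0.2598]
ee_rot: [[0.978, 0.0, -0.208], [0.208, 0.0, 0.978], [0.0, -1.0, 0.0]]
wrist_force: [-3.7, -1.8, 5.8]
finger_gap: 0.069
```

```bash
python3 -c "
from plan import *
st()
cv2.imwrite('pics/s15.png',camera('scene')[:,:,::-1])
crop('pics/s15.png','pics/s15c.png',280,180,390,310,5)
"
```

```text
27.85 [0.5736 0.2411 0.2598] yaw 0.209 tilt [ 0. -1.  0.] F [-3.7 -1.8  5.8] gap 0.069 j [ 0.33  0.47  1.73 -0.    0.94  0.12]
```

View pics/s15c.png

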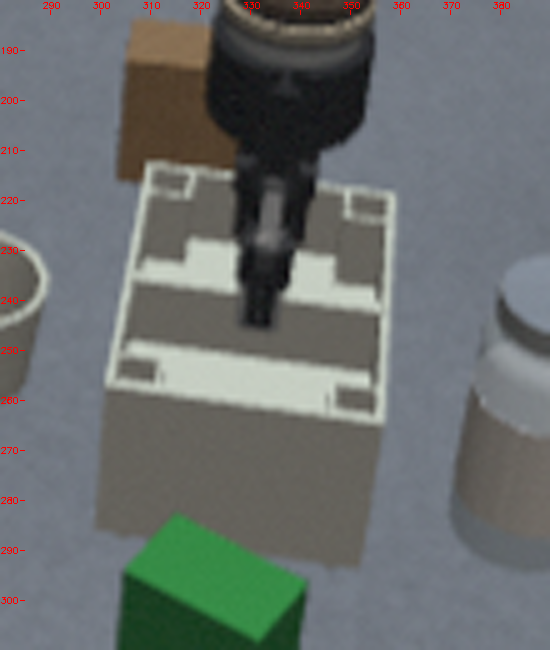

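It is seated: no gap shows, and contact came at z 0.2598 as predicted. Now release and retreat.

>>> move_arm --targets '[0, 0, 0, 0, 0, 0, 0, 0, 0, 0, 0, 0, 0, 0, 0, 0, 0, 0, 0, 0, 0, 0, 0, 0, 0, 0, 0, 0, 0, 0, 0, 0]' --hand -0.2

```text
clock: 28.7
ee_pos: [0.5735, 0.2411, 0.2586]
ee_rot: [[0.978, 0.0, -0.208], [0.208, -0.0, 0.978], [0.0, -1.0, -0.0]]
wrist_force: [0.1, -1.0, -0.1]
finger_gap: 0.406
```

>>> move_arm --targets '[0, -0.3, 0, 0, 0, -0.5, 0, 0, 0, -1, 0, 0, 0, -2, 0, 0, 0, -3, 0, 0, 0, -3, 0, 0, 0, -2, 0, 0, 0, -1, 0, 0]'

```text
clock: 29.5
ee_pos: [0.5742, 0.2414, 0.3906]
ee_rot: [[0.978, 0.005, -0.208], [0.208, 0.002, 0.978], [0.006, -1.0, 0.001]]
wrist_force: [0.5, -0.4, 0.7]
finger_gap: 0.397
```

>>> move_arm --targets '[-1, -0.5, -1, 0, -2, 0, -2, 0, -3, 0, -3, 0, -3, 0, -3, 0, -3, 0, -3, 0, -3, 0, -3, 0, -2, 0, -2, 0, -1, 0, -1, 0]'

```text
clock: 30.3
ee_pos: [0.4321, 0.0259, 0.3902]
ee_rot: [[0.979, -0.004, -0.205], [0.205, -0.0, 0.979], [-0.004, -1.0, 0.0]]
wrist_force: [0.1, 0.5, -0.5]
finger_gap: 0.399
```

```bash
python3 -c "
from plan import *
st()
cv2.imwrite('pics/s16.png',camera('scene')[:,:,::-1]);cv2.imwrite('pics/t16.png',camera('top')[:,:,::-1])
crop('pics/s16.png','pics/s16c.png',280,180,390,310,5)
"
```

```text
30.3 [0.4321 0.0259 0.3902] yaw 0.207 tilt [-0.004 -1.     0.   ] F [ 0.1  0.5 -0.5] gap 0.399 j [-0.04 -0.06  2.08 -0.    1.13 -0.25]
```

View pics/s16.png

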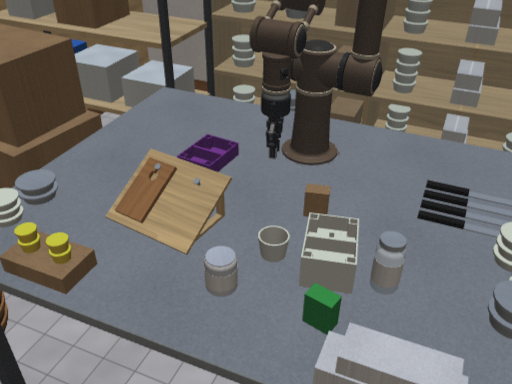

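View pics/s16c.png

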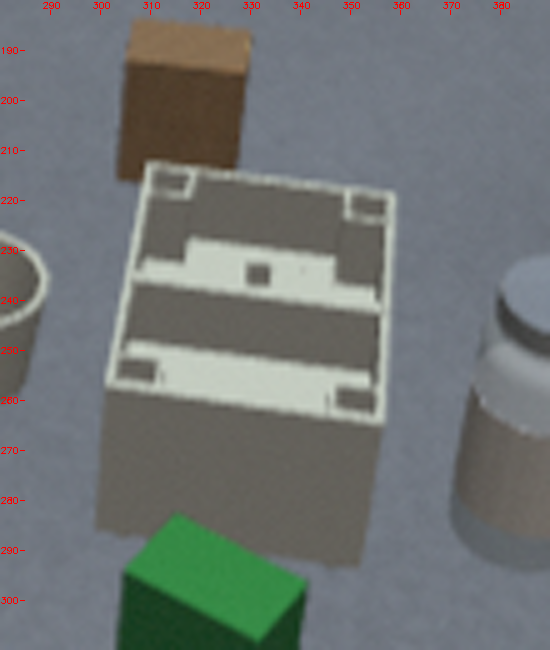

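View pics/t16.png

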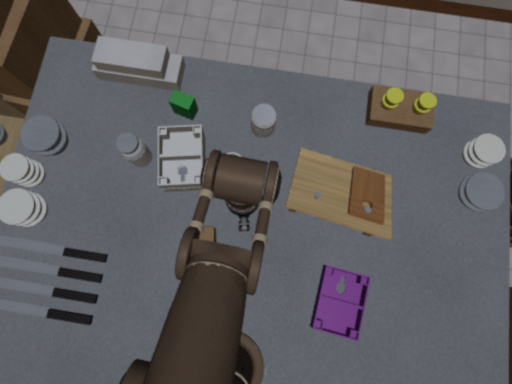

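Both trays show as one closed block and all the bystanders are where they were. One last number check, then hand in.

```bash
python3 - <<'E'
from plan import *
from scipy.optimize import least_squares
c=np.array([(148,163),(396,192),(383,423),(107,383)],float); us=(c+.5)/5-.5+[280,180]
l=np.array([[-.09,-.065],[-.09,.065],[.09,.065],[.09,-.065]])
def f(q): 
    cc,s=np.cos(q[2]),np.sin(q[2]); return (proj('scene',np.c_[q[0]+cc*l[:,0]-s*l[:,1],q[1]+s*l[:,0]+cc*l[:,1],np.full(4,q[3])])-us).ravel()
r_=least_squares(f,[.57,.24,.2,.108]);print('home',r_.x.round(4),r_.fun.round(1))
print(np.abs(get_state()['qd']).max())
workorder.hand_in()
E
```

```text
home [0.5669 0.2382 0.2085 0.1034] [ 0.1 -0.2 -0.1  0.3  0.1 -0.1 -0.1  0.1]
0.04767388923727799
the job is handed in; nothing more can be done
```

I took the carton out first and stood it upright on the counter at about (0.355, 0.138). I then pushed the hung tray about 31 mm up until the stud stood in the wide end, lifted it off square to the board, and carried it level. I lowered it until all four lugs were in the sockets, released it, backed off and handed the job in at about 30 s; hand-in gives no verdict.

- **Fit before lowering:** the scene fit and the wrist view both put the held tray over the lower tray to within 1 mm and 0.002 rad.
- **Seating:** contact came at TCP height 0.2598 m against the predicted 0.2602 m, with no snag on the way down. The last pictures show no gap between the trays.
- **Everything else:** in the last scene picture the carton is upright, and the chopping board, jar, cup and canister look unmoved. I did not measure their positions again, and the tin is hidden under the upper tray.
- **A check that disagreed:** the last scene fit, with height left free, put the upper rim at 0.1034 m instead of 0.108 m, about 5 mm nearer the robot in x than the lower tray measured earlier. In this view height and x trade off against each other (2.5 mm of height goes with about 3 mm of x), so I put it down to reading error, since the contact height and pictures say it is home.

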